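# Slide a loaded produce tray over to the wash tub and tip it in

## Task

Put all the lemons, limes and garlic bulbs that lie along the front of the worktop (not the lemon and lime back by the drinking glass) into the metal tray, then push the loaded tray from the left riser across the gap until its lugs are against the stops of the right riser, sliding it without lifting it and without letting its front sag into the gap. Then raise its handle to tip everything into the white tub, lay the tray flat again, and slide it back the same way, so that the empty tray lies flat and fully on the left riser where it began, ready for the next load. Leave the pepper mill and the salt shaker standing where they are.

Things in the scene. Friction and masses are not known exactly. Their poses are not given: they have to be found in the camera images.
- tray: slippery bright metal tray, about 0.35 kg, on the left riser at the start. Origin: on its underside, under its middle; x points to its open front, the way it is to be pushed; y left, z up. 190 long (x -95 to +95), 116 wide, floor 4 thick, side and rear walls 3 thick with tops 16.5 above the underside. Round things stay in while it is level and leave over the front when it slopes 40 degrees.
- tray_handle (a point): middle of the tray's black rear handle: a bar 50 long along the tray's x, 18 wide (y), 20 high, standing out behind the rear wall. This point is at x = -122, y = 0, 34 above the underside of the tray. At the start it overhangs the rear of the left riser. Axes as the tray's.
- tray_front (a point): middle of the front edge of the tray (x = +95, 5 above the underside). There is no front wall; the last 23 mm of the floor are turned up by 12 degrees.
- tray_lugs (a point): point midway between the tray's two side lugs (x = +50, y = 0, 11 above the underside). The lugs are round pins 10 in diameter along y that stand out 14 from each side.
- stand_a: the left riser, fixed: a plain light wooden board on four legs, 190 long (x) by 136 wide, flat top 170 above the worktop. Origin at worktop level under its middle; x points to the right riser.
- stand_b: the right riser, fixed; top 170 above the worktop like the left one's, with an open gap of 55 to 75 between the two boards. Origin at worktop level; x as the left riser's, on towards the tub. Its board reaches from x = -55 to +50, is 176 wide and bears wooden side guides 25 high (inner faces y = +-76, flared at the rear). The tray is home when its origin is above this one.
- stand_b_stops (a point): point midway between the two black stops of the right riser (x = +55, 11 above its top). The stops' rear faces are at this x; they stand from y = +-63 outwards to the guides, up to 30 above the board, so the tray passes between them and its lugs are caught. With the lugs at the stops the tray can be tipped about the lugs by raising its handle.
- tub: white square plastic tub, loose, 0.5 kg, in front of the right riser and partly under the tray's front when the tray is home. 170 wide at the rim (useful opening 142 by 142), 135 high, floor 4 thick. Origin under the middle of its floor; x points away from the right riser.
- lemon_mid (a point): yellow lemon, 71x53x51 mm, lying along the front of the worktop at the start; this point is its middle, 25.5 mm above the worktop as it lies at the start. x along its long axis. It may be absent (then None).
- lime_a_mid (a point): green lime, 60x48x48 mm, lying along the front of the worktop at the start; this point is its middle, 24 mm above the worktop as it lies at the start. x along its long axis. It may be absent (then None).
- lime_b_mid (a point): second green lime, like the first, 60x48x48 mm, lying along the front of the worktop at the start; this point is its middle, 24 mm above the worktop as it lies at the start. x along its long axis. It may be absent (then None).
- garlic_a_mid (a point): white-pink garlic bulb, 48x50x51 mm, lying along the front of the worktop at the start; this point is its middle, 25.5 mm above the worktop as it lies at the start. z points to its stalk. It may be absent (then None).
- garlic_b_mid (a point): second garlic bulb, like the first, 48x50x51 mm, lying along the front of the worktop at the start; this point is its middle, 25.5 mm above the worktop as it lies at the start. z points to its stalk. It may be absent (then None).
- pepper_mill: dark wooden pepper mill, 58x58x170, a bystander behind the risers; origin under its foot.
- salt_shaker: clear salt shaker with a white top, 47x47x130, a bystander behind the left riser; origin under its foot.

How it is judged:
By the outcome, as a careful person would: the job done as asked, in the order asked, and still so for the second after the job is handed in, with the robot touching nothing.
Of lemon, lime_a, lime_b, garlic_a, garlic_b only 3 to 4 are there at a start; the rules pass over those that are not, and their reading is None.
At some moment in a run one of lemon, lime_a, lime_b, garlic_a, garlic_b may be knocked a few centimetres aside while the robot is not near it.
Once in a run the grip may slacken for a moment while it holds something.
It also fails if it takes over 200 s, if anything falls off the work surface, if the arm or the gripper's body presses on something with over 40 N, if the wrist force passes 120 N, or if a joint passes its speed limit or range.

## Robot

A 7-joint arm with a two-finger parallel gripper is mounted at the origin on a cart in front of the work surface, level with it; the furniture and walls round the work are solid. World frame = base frame: x ahead of the robot, y to its left, z up, the work surface at z = 0. Lengths are in m, angles in rad, forces in N, time in s.
With the tool pointing down it reaches from about 0.4 to 0.85 m from the base axis. Payload 10.4 kg.
Tool frame: the origin (TCP) lies at the very end of the fingers, on their centre line; the grasp point (between the pads) lies 19 mm behind it; z points along the fingers, y is the direction in which the jaws open and shut (so a half turn about z gives the same grasp; the last joint's range is limited). The gripper opens to 87 mm and grips with 3 to 60 N. Pads are 19 mm wide; open, the fingers measure 117 mm over their backs; the gripper's body (75 mm by 190 mm) begins 51 mm behind the grasp point.
Start: joints at [1.253, 0.332, -0.065, 1.46, 0.022, 1.35, -0.088], TCP at [0.182, -0.598, 0.223] pointing down, gripper open.
Joint ranges: [-2.6, 2.6], [-0.5, 2.12], [-1.47, 1.34], [0.16, 2.42], [-1.27, 4.41], [0.06, 2.06], [-2.6, 2.6]. Speed limits (rad/s): [2.22, 2.22, 2.79, 2.79, 3.14, 3.14, 3.14].

## Interface

Orientations are given as a unit quaternion [x, y, z, w].
In Python, from bench import read_state, imaging, r gives the robot as it stands. The module is installed in compiled form; this text tells all that it offers.
- The arm moves only by the tool move_arm, never from a script. Its argument "series" is a list of rows, each a list of 4 numbers: the shift along the tool's x, y, z in m, then the turn about the tool's z in rad. In form: [[x, y, z, roll], ...]. A call has 1 to 20 rows; each row is the pose to reach, as a shift and turn from the pose commanded when the call began, along the tool's axes at that moment; what a row does not reach only later rows make up. A row lasts 1/10 s, in which the tool goes at most 50 mm and 8.59 degrees, less where a joint would pass 70% of its speed; a pose out of reach is approached as far as the arm can. A call with a gripper value outside its range is refused whole. "claw" is the gripper's target within -1 to 1 (fully open at 1, half-way at 0, shut at -1), set as the call begins (left out, the last holds). The fingers move at their own pace and stop on an object; "newtons" is the grip in N (left out, the last holds). Time passes only in rows, so rows that repeat a pose let the fingers close. It gives the time, the measured TCP pose, the force and the opening at its end, in the units of the state.
- read_state(): the state, without advancing time (a new reading comes with each control period).
- imaging.camera(name): name is "side" or "top"; returns (picture, depth): 420x560x3 uint8, red, green, blue; 420x560 float32, m along the optical axis (not along the pixel's ray), 0 where there is no reading.
- imaging.get_calibration(name): a dict with "camera_matrix" (3x3 intrinsics, pixels), "k1" (the pictures are not rectified: a ray, as slopes to the right and down, at radius r is drawn at 1 + k1 r^2 times it, then the intrinsics apply), "R" (3x3) and "t" (3): a world point X has camera coordinates R X + t. Camera axes: x right, y down, z forward; pixel columns grow to the right and rows downward; lengths in m; the calibration is good to about 2 mm. A picture is of the moment at which its call begins. get_calibration takes no time and is no camera call.
- r.close_job(): hands the job in, once; it reports no verdict.
The state is a dict: "time": time; "joint_positions": joint angles; "joint_vel": joint speeds; "joint_torque": joint torques, N m; "ee_pos": TCP position; "eef_rot": TCP orientation; "ft_force": force on the tool from outside, world axes, zero at the start; "torque": the same for the moment, N m; "width": finger opening in m.
Only numpy, scipy, OpenCV 4.12 (cv2) and the standard library are available. Lean on these libraries where they do the work, as an engineer would, in place of code of your own. Each camera call takes 0.05 s, during which the arm holds its last target.

## Working session

There is one attempt and no reset: what is moved stays moved. The work goes in short steps, Python scripts to look and compute and a tool call to move; the robot and the scene stay as the last step left them, time stands still between calls to the robot, and variables do not carry over. Pictures are saved under pics/ and viewed, and the job is handed in when it is done.

Besides the shell and the picture viewer there is one more tool, called after "Call:" in YAML: its name, and indented under it one key for each argument. move_arm: Moves the arm, as the interface text tells. Its arguments: {"type":"object","properties":{"series":{"type":"array","items":{"type":"array","items":{"type":"number"}}},"claw":{"type":"number"},"newtons":{"type":"number"}},"required":["series"]}

```bash
mkdir -p pics; cat > h.py <<'E'
import numpy as np, cv2
from bench import read_state, imaging, r
def snap(n,f=None):
    p,d=imaging.camera(n)
    if f: cv2.imwrite('pics/'+f,p[:,:,::-1])
    return p,d
def unproj(n,u,v,d):
    c=imaging.get_calibration(n);K=np.array(c['camera_matrix']);
    xd=(np.asarray(u,float)-K[0,2])/K[0,0];yd=(np.asarray(v,float)-K[1,2])/K[1,1]
    x,y=xd.copy() if hasattr(xd,'copy') else xd,yd
    x=xd;y=yd
    for _ in range(10):
        s=1+c['k1']*(x*x+y*y);x=xd/s;y=yd/s
    P=np.stack([x*d,y*d,np.ones_like(x)*d],-1)
    return (P-np.array(c['t']))@np.array(c['R'])
def onplane(n,u,v,z):
    o=unproj(n,u,v,np.zeros_like(np.asarray(u,float)));p=unproj(n,u,v,np.ones_like(np.asarray(u,float)))
    d=p-o;return o+d*((z-o[...,2])/d[...,2])[...,None]
def proj(n,X):
    c=imaging.get_calibration(n);K=np.array(c['camera_matrix'])
    q=np.atleast_2d(X)@np.array(c['R']).T+np.array(c['t']);x=q[:,0]/q[:,2];y=q[:,1]/q[:,2]
    s=1+c['k1']*(x*x+y*y);return np.stack([x*s*K[0,0]+K[0,2],y*s*K[1,1]+K[1,2]],-1)
E
python3 - <<'E'
from h import *
for n in('top','side'):
    p,d=snap(n,n+'0.png');c=imaging.get_calibration(n);print(n,c)
print(read_state())
E
```

```text
top {'camera_matrix': array([[476.52043448,   0.        , 279.4702881 ],
       [  0.        , 476.52043448, 208.39499079],
       [  0.        ,   0.        ,   1.        ]]), 'k1': -0.05994647481879453, 'R': array([[-0.01226892, -0.99975454, -0.01844839],
       [-0.98082532,  0.01562132, -0.19426186],
       [ 0.19450237,  0.01571127, -0.98077622]]), 't': array([0.24591769, 0.5359102 , 1.10151704])}
side {'camera_matrix': array([[446.93396747,   0.        , 276.17400884],
       [  0.        , 446.93396747, 214.24727365],
       [  0.        ,   0.        ,   1.        ]]), 'k1': -0.05044923541202489, 'R': array([[ 0.54329681, -0.83952523, -0.00509593],
       [-0.68693794, -0.4410444 , -0.57757779],
       [ 0.4826436 ,  0.31729676, -0.81631975]]), 't': array([-0.10311488,  0.54353523,  0.6933842 ])}
{'time': 0.1, 'joint_positions': array([ 1.25337051,  0.33280262, -0.06471502,  1.46086228,  0.02160274,
        1.34989074, -0.08850277]), 'joint_vel': array([ 8.08023828e-04, -3.13153900e-04, -1.71132606e-03, -2.60301151e-03,
        8.36540526e-05, -2.08810059e-03,  1.03097634e-03]), 'joint_torque': array([ 1.15397797e-03, -6.24546719e+01,  2.45661533e-02, -3.90720141e+01,
       -6.14500511e-02,  3.65325075e-02,  9.00165378e-05]), 'ee_pos': array([ 0.18151194, -0.59769995,  0.22183495]), 'eef_rot': array([ 9.89151877e-01,  1.46895075e-01, -1.20218981e-04, -6.22168494e-04]), 'ft_force': array([ 0.40667287, -0.32591574,  0.21308325]), 'torque': array([-0.01924275,  0.02930773, -0.01310587]), 'width': 0.08713528167798835}
```

View pics/top0.png

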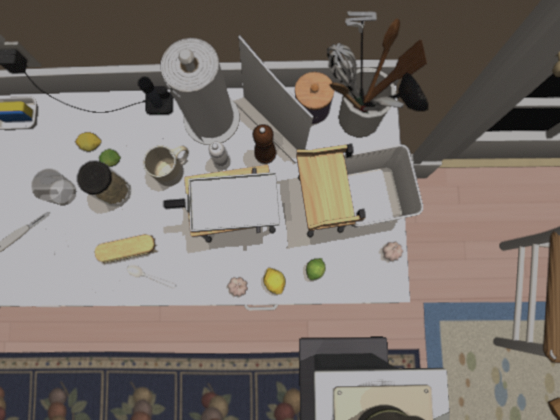

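View pics/side0.png

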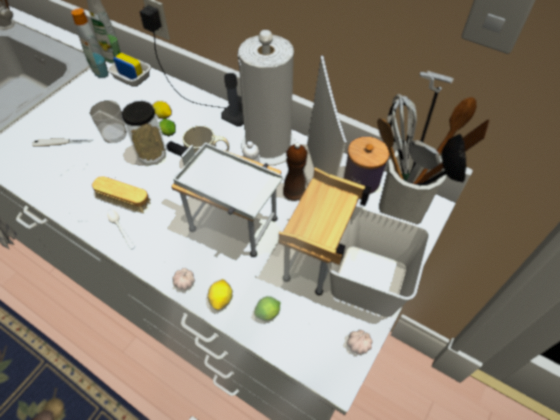

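```bash
python3 - <<'E'
from h import *
for n in('top','side'):
    p,d=snap(n)
    hsv=cv2.cvtColor(p,cv2.COLOR_RGB2HSV)
    v,u=np.mgrid[0:420,0:560];P=unproj(n,u,v,d);np.save(n+'P.npy',P);np.save(n+'p.npy',p)
    seeds={'top':[(237,286,'gar'),(275,281,'lem'),(316,268,'lime'),(392,251,'gar2')],'side':[(183,279,'gar'),(220,293,'lem'),(267,308,'lime'),(360,342,'gar2')]}[n]
    m=((d>0)&(P[...,2]>0.008)&(P[...,2]<0.08)).astype(np.uint8)
    k,l,st,ce=cv2.connectedComponentsWithStats(m)
    for a,b,nm in seeds:
        i=l[b,a]; mm=(l==i);q=P[mm]; print(n,nm,st[i],q.min(0).round(3),q.max(0).round(3))
        mz=mm&(P[...,2]>0.012)
        # rays of mask centroid to plane
        pl=onplane(n,u[mm],v[mm],np.full(mm.sum(),0.025))
        c=pl[:,:2].mean(0);w,V=np.linalg.eigh(np.cov((pl[:,:2]-c).T));print('   ctr',c.round(4),'long ang',np.degrees(np.arctan2(V[1,1],V[0,1])).round(1),(4*np.sqrt(w)).round(3))
for nm,pt in [('base',[0,0,0])]: print(proj('top',pt))
s=read_state()['eef_rot'];print(s)
E
```

```text
top gar [227 277  21  20 302] [0.331 0.32  0.019] [0.377 0.369 0.056]
   ctr [0.3541 0.3435] long ang 63.8 [0.047 0.049]
top lem [263 268  23  27 460] [0.335 0.228 0.026] [0.398 0.281 0.056]
   ctr [0.3665 0.254 ] long ang -155.1 [0.052 0.067]
top lime [306 258  20  23 359] [0.367 0.13  0.021] [0.421 0.177 0.052]
   ctr [0.3945 0.1536] long ang 153.8 [0.047 0.057]
top gar2 [383 242  20  19 279] [ 0.413 -0.06   0.018] [ 0.457 -0.013  0.052]
   ctr [ 0.4347 -0.0359] long ang 130.5 [0.045 0.048]
side gar [172 268  23  22 366] [0.329 0.318 0.013] [0.375 0.365 0.051]
   ctr [0.3515 0.3404] long ang 65.8 [0.047 0.051]
side lem [208 279  25  31 582] [0.334 0.226 0.019] [0.396 0.277 0.053]
   ctr [0.3654 0.2534] long ang -148.3 [0.053 0.067]
side lime [254 296  27  24 484] [0.367 0.128 0.016] [0.419 0.176 0.049]
   ctr [0.3932 0.1526] long ang 158.3 [0.049 0.056]
side gar2 [347 329  26  26 485] [ 0.41  -0.062  0.013] [ 0.455 -0.012  0.052]
   ctr [ 0.4318 -0.0375] long ang -173.9 [0.05 0.05]
[[384.02780275 436.24943959]]
[ 9.89152485e-01  1.46891811e-01 -7.02702723e-05 -3.91448755e-04]
```

```bash
python3 - <<'E'
import numpy as np,cv2
p=np.load('topp.npy');cv2.imwrite('pics/topz.png',cv2.resize(p[130:260,150:430,::-1],None,fx=2.85,fy=2.85,interpolation=cv2.INTER_CUBIC))
P=np.load('topP.npy')
for nm,(lo,hi) in {'lvl170':(0.160,0.180)}.items():
    m=(np.abs(P[...,2]-0.17)<0.012);cv2.imwrite('pics/m.png',cv2.resize((m*255).astype(np.uint8)[130:260,150:430],None,fx=2.85,fy=2.85))
for uv in [(230,205),(200,185),(325,190),(175,204),(190,235),(380,195),(263,130)]:
    print(uv,P[uv[1],uv[0]].round(4),p[uv[1],uv[0]])
E
```

```text
(230, 205) [0.5253 0.3444 0.1724] [180 180 182]
(200, 185) [0.5717 0.4115 0.1713] [180 179 182]
(325, 190) [0.5563 0.136  0.1689] [179 169 123]
(175, 204) [0.521  0.4559 0.2127] [44 42 43]
(190, 235) [0.4607 0.4312 0.1702] [155 142 126]
(380, 195) [ 0.5804 -0.0176  0.0025] [182 181 184]
(263, 130) [0.6975 0.2715 0.1702] [169 169 169]
```

View zoom.

View pics/topz.png

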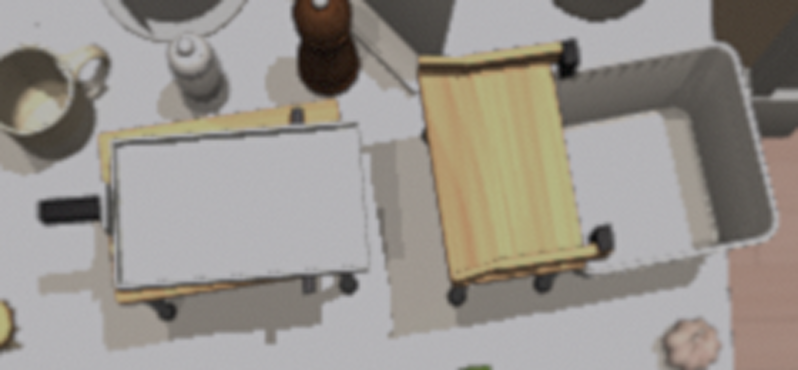

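View pics/m.png

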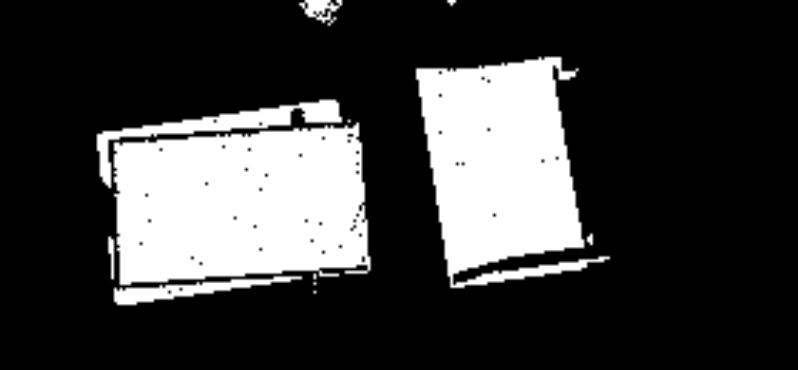

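```bash
python3 - <<'E'
from h import *
p=np.load('topp.npy');P=np.load('topP.npy')
hsv=cv2.cvtColor(p,cv2.COLOR_RGB2HSV)
v,u=np.mgrid[0:420,0:560]
wood=(hsv[...,1]>45)&(hsv[...,0]<35)
zm=np.abs(P[...,2]-0.17)<0.012
def rect(m,z,name):
    k,l,st,ce=cv2.connectedComponentsWithStats(m.astype(np.uint8));i=1+np.argmax(st[1:,4]);mm=l==i
    pl=onplane('top',u[mm],v[mm],np.full(mm.sum(),z))[:,:2].astype(np.float32)
    rr=cv2.minAreaRect(pl*1000);print(name,rr,cv2.boxPoints(rr).round(1).tolist())
    return mm
reg=lambda a,b,c,d:(u>=a)&(u<b)&(v>=c)&(v<d)
rect(zm&reg(292,358,148,225),.17,'B board')
bm=zm&reg(180,290,150,250)
rect(bm,.17,'A all')
# tray floor: low saturation
tf=bm&(hsv[...,1]<25)
rect(cv2.morphologyEx(tf.astype(np.uint8),cv2.MORPH_OPEN,np.ones((3,3)))>0,.174,'tray floor')
# A wood edges
wm=bm&wood
# tray rim
rim=(P[...,2]>0.181)&(P[...,2]<0.192)&reg(180,290,150,250)
pl=P[rim]; print('rim n',rim.sum())
rr=cv2.minAreaRect((pl[:,:2]*1000).astype(np.float32));print('rim',rr)
h=(P[...,2]>0.2)&(P[...,2]<0.225)&reg(155,195,190,220)
pl=onplane('top',u[h],v[h],np.full(h.sum(),.214))[:,:2];rr=cv2.minAreaRect((pl*1000).astype(np.float32));print('handle',rr)
# wood strips top/bottom edges
for nm,sel in (('far',lambda c:c.min()),('near',lambda c:c.max())):
    pts=[]
    for col in range(190,266):
        rows=np.where(wm[:,col])[0]
        if len(rows): pts.append((col,sel(rows)+(-.5 if nm=='far' else .5)))
    pts=np.array(pts);q=onplane('top',pts[:,0],pts[:,1],np.full(len(pts),.17))[:,:2]
    vx,vy,x0,y0=cv2.fitLine((q*1000).astype(np.float32),cv2.DIST_HUBER,0,.01,.01).ravel();print(nm,len(pts),np.degrees(np.arctan2(vy,vx)),x0,y0)
# tub
t=(np.abs(P[...,2]-0.135)<0.008)&reg(330,430,140,245)
rr=cv2.minAreaRect((P[t][:,:2]*1000).astype(np.float32));print('tub rim',rr)
print('handle top z',np.median(P[h][:,2]))
o=(P[...,2]>0.2)&(P[...,0]<0.75);print('tall', P[o].min(0),P[o].max(0))
for a in np.arange(0,0.7,.05):
  q=o&(np.abs(P[...,1]-a)<.025);print(round(a,2), P[q][:,0].min() if q.any() else None, P[q][:,2].max() if q.any() else None)
E
```

```text
B board ((564.34716796875, 130.10769653320312), (160.89439392089844, 124.93260192871094), 4.5749969482421875) [[479.20001220703125, 186.0], [489.1000061035156, 61.400001525878906], [649.5, 74.30000305175781], [639.5999755859375, 198.8000030517578]]
A all ((531.8343505859375, 336.36102294921875), (117.1782455444336, 191.94247436523438), 3.757662296295166) [[467.1000061035156, 428.29998779296875], [479.70001220703125, 236.8000030517578], [596.5999755859375, 244.39999389648438], [584.0, 436.0]]
tray floor ((533.6141357421875, 335.79998779296875), (110.48221588134766, 190.2696990966797), 3.495750904083252) [[472.70001220703125, 427.3999938964844], [484.29998779296875, 237.5], [594.5999755859375, 244.1999969482422], [583.0, 434.1000061035156]]
rim n 524
rim ((530.2039794921875, 337.4290771484375), (143.4320831298828, 192.31129455566406), 4.752934455871582)
handle ((522.9884033203125, 454.6640319824219), (36.85154342651367, 53.19786071777344), 1.458480954170227)
far 76 -82.31204 605.4365 350.67984
near 76 -37.197243 516.38715 338.6755
tub rim ((576.8718872070312, 4.2050323486328125), (171.328857421875, 163.65145874023438), 9.935664176940918)
handle top z 0.2143407445232752
tall [ 0.08400658 -0.07103341  0.20004102] [0.74999869 0.48245228 1.18898541]
0.0 0.686913059043051 0.32224155962422063
0.05 0.4890410047699819 0.31536995219621144
0.1 0.634177681391607 0.20282329356485382
0.15 0.46753190402286515 0.2391448173262923
0.2 0.3144037695731821 1.1889854145327639
0.25 None None
0.3 None None
0.35 None None
0.4 0.7333538844814129 0.30589975722377283
0.45 0.5068840255347073 0.30273048284801823
0.5 0.5133372262497802 0.21705783329376263
0.55 None None
0.6 None None
0.65 None None
```

```bash
python3 - <<'E'
from h import *
p=np.load('topp.npy');P=np.load('topP.npy');hsv=cv2.cvtColor(p,cv2.COLOR_RGB2HSV)
zm=np.abs(P[...,2]-0.17)<0.012
def fit(px,z,nm):
    px=np.array(px,float);q=onplane('top',px[:,0],px[:,1],np.full(len(px),z))[:,:2]*1000
    vx,vy,x0,y0=cv2.fitLine(q.astype(np.float32),cv2.DIST_HUBER,0,.01,.01).ravel()
    res=np.abs((q-[x0,y0])@[-vy,vx]);print(nm,len(px),'ang',round(float(np.degrees(np.arctan2(vy,vx))),2),'pt',round(float(x0),1),round(float(y0),1),'res',res.mean().round(2))
# B rear/front edge by rows 158..215
L=[];R=[]
for r_ in range(158,218):
    c=np.where(zm[r_,290:365])[0]
    if len(c): L.append((290+c.min()-.5,r_)); 
    if r_<212 and len(c): R.append((290+c.max()+.5,r_))
fit(L[2:],.17,'B rear');fit(R,.17,'B front')
# A rear edge: rows 178..195 left; A near edge cols
L=[]
for r_ in range(178,192):
    c=np.where(zm[r_,180:290])[0];L.append((180+c.min()-.5,r_))
fit(L,.17,'A rear')
N=[];F=[]
for c in range(194,260):
    rr=np.where(zm[150:250,c])[0]; N.append((c,150+rr.max()+.5));F.append((c,150+rr.min()-.5))
fit([n for n in N if n[0]<250],.17,'A near');fit(F,.17,'A far')
# tray front edge
Rr=[]
for r_ in range(178,222):
    c=np.where((P[r_,262:295,2]>.16))[0];Rr.append((262+c.max()+.5,r_))
fit(Rr,.175,'tray front');
# tray inner walls from floor mask lum
g=cv2.cvtColor(p,cv2.COLOR_RGB2GRAY)
blk=(g<85)
v,u=np.mgrid[0:420,0:560]
h=blk&(u>158)&(u<187)&(v>195)&(v<213)&(P[...,2]>.19)
pl=onplane('top',u[h],v[h],np.full(h.sum(),.21))[:,:2].astype(np.float32)*1000;print('handle',cv2.minAreaRect(pl),h.sum(),pl.mean(0))
# tray rim line points (dark line): near/far walls top
Nn=[];Ff=[]
for c in range(200,270):
    col=P[:,c,2]; 
    a=[r_ for r_ in range(170,190) if .180<col[r_]<.195]; b=[r_ for r_ in range(218,240) if .180<col[r_]<.195]
    if a: Ff.append((c,np.mean(a)))
    if b: Nn.append((c,np.mean(b)))
if len(Ff)>5: fit(Ff,.186,'tray far rim')
if len(Nn)>5: fit(Nn,.186,'tray near rim')
# stops black
for (a,b,c,d) in [(340,358,140,160),(350,370,205,225)]:
    m=blk&(u>a)&(u<b)&(v>c)&(v<d)&(P[...,2]>.17); print('stop',P[m].mean(0).round(4),P[m].min(0).round(4),P[m].max(0).round(4),m.sum())
E
python3 - <<'E'
import cv2
p=cv2.imread('pics/top0.png');cv2.imwrite('pics/z1.png',cv2.resize(p[150:250,155:290],None,fx=5.8,fy=5.8,interpolation=cv2.INTER_CUBIC))
E
```

```text
B rear 58 ang 7.71 pt 560.5 188.7 res 0.53
B front 54 ang 7.53 pt 567.8 83.3 res 0.54
A rear 14 ang 7.09 pt 573.2 447.2 res 0.49
A near 56 ang -82.25 pt 465.5 362.8 res 0.53
A far 66 ang -82.46 pt 605.3 352.8 res 0.56
tray front 44 ang 3.52 pt 536.0 240.5 res 0.62
handle ((522.7322387695312, 458.70281982421875), (17.963531494140625, 42.850399017333984), 2.7038822174072266) 173 [522.71625 458.19595]
tray far rim 70 ang -86.39 pt 587.1 337.2 res 1.11
tray near rim 70 ang -86.52 pt 474.1 336.0 res 0.99
stop [0.6399 0.0849 0.1915] [0.6321 0.0767 0.1702] [0.6514 0.0997 0.2025] 88
stop [0.4921 0.0676 0.2081] [0.3144 0.0577 0.172 ] [0.507  0.2202 1.189 ] 71
```

View pics/z1.png

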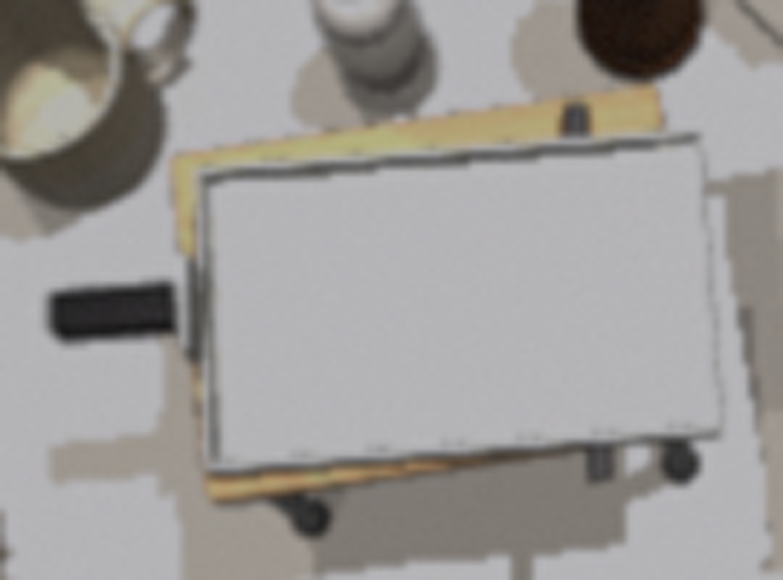

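```bash
cat >> h.py <<'E'
def pose():
    s=read_state();q=s['eef_rot'];psi=2*np.degrees(np.arctan2(q[1],q[0]))
    return np.array(s['ee_pos']),psi
def tgt(*wps):
    p,psi=pose();a=np.radians(psi);print('now',p.round(4),'psi',round((psi+180)%360-180,2),'t',read_state()['time'],'q7',read_state()['joint_positions'][6].round(2))
    for w in wps:
        d=np.array(w[:3])-p
        tx=d[0]*np.cos(a)+d[1]*np.sin(a);ty=d[0]*np.sin(a)-d[1]*np.cos(a);tz=-d[2]
        dp=(w[3]-psi+180)%360-180
        print(w,'->',[round(tx,4),round(ty,4),round(tz,4),round(-np.radians(dp),4)],'dist',np.linalg.norm(d).round(3))
TO=np.array([.5307,.3354]);TA=-86.45
def tray(x,y):
    a=np.radians(TA);return (TO+x*np.array([np.cos(a),np.sin(a)])+y*np.array([-np.sin(a),np.cos(a)])).round(4).tolist()
def fruits():
    for n in('top','side'):
        p,d=snap(n);v,u=np.mgrid[0:420,0:560];P=unproj(n,u,v,d)
        m=((d>0)&(P[...,2]>0.008)&(P[...,2]<0.08)&(P[...,0]<.47)&(P[...,0]>.25)&(P[...,1]<.45)&(P[...,1]>-.12)).astype(np.uint8)
        k,l,st,ce=cv2.connectedComponentsWithStats(m)
        for i in range(1,k):
            if st[i,4]<120: continue
            mm=l==i;pl=onplane(n,u[mm],v[mm],np.full(mm.sum(),0.025));c=pl[:,:2].mean(0);w,V=np.linalg.eigh(np.cov((pl[:,:2]-c).T))
            print(n,st[i,4],p[mm].mean(0).round(),c.round(4),'ang',np.degrees(np.arctan2(V[1,1],V[0,1])).round(1),(4*np.sqrt(w)).round(3))
E
python3 - <<'E'
from h import *
tgt((.47,-.1,.25,16.9),(.45,.1,.25,22),(.366,.2537,.13,28),(.366,.2537,.009,28))
E
```

```text
now [ 0.1815 -0.5978  0.2221] psi 16.89 t 0.2 q7 -0.09
(0.47, -0.1, 0.25, 16.9) -> [np.float64(0.4207), np.float64(-0.3925), np.float64(-0.0279), np.float64(-0.0001)] dist 0.576
(0.45, 0.1, 0.25, 22) -> [np.float64(0.4597), np.float64(-0.5897), np.float64(-0.0279), np.float64(-0.0891)] dist 0.748
(0.366, 0.2537, 0.13, 28) -> [np.float64(0.424), np.float64(-0.7612), np.float64(0.0921), np.float64(-0.1938)] dist 0.876
(0.366, 0.2537, 0.009, 28) -> [np.float64(0.424), np.float64(-0.7612), np.float64(0.2131), np.float64(-0.1938)] dist 0.897
```

Call:
move_arm:
  series:
    - [0.04,-0.03,-0.02,0]
    - [0.42,-0.39,-0.028,0]
    - [0.42,-0.39,-0.028,0]
    - [0.42,-0.39,-0.028,0]
    - [0.42,-0.39,-0.028,0]
    - [0.42,-0.39,-0.028,0]
    - [0.42,-0.39,-0.028,0]
    - [0.42,-0.39,-0.028,0]
    - [0.42,-0.39,-0.028,0]
    - [0.42,-0.39,-0.028,0]
    - [0.42,-0.39,-0.028,0]
    - [0.42,-0.39,-0.028,0]
    - [0.42,-0.39,-0.028,0]
    - [0.46,-0.59,-0.028,-0.09]
    - [0.46,-0.59,-0.028,-0.09]
    - [0.46,-0.59,-0.028,-0.09]
    - [0.46,-0.59,-0.028,-0.09]
    - [0.46,-0.59,-0.028,-0.09]
  claw: 1

```text
time: 2.0
ee_pos: [0.4491, 0.1057, 0.251]
eef_rot: [0.981, 0.195, 0.001, -0.0]
ft_force: [0.2, -1.0, 0.8]
width: 0.0868
```

```bash
python3 - <<'E'
from h import *
fruits()
tgt((.366,.2537,.13,28),(.366,.2537,.009,28))
E
```

```text
top 294 [ 89. 102.  59.] [0.3902 0.154 ] ang 112.6 [0.044 0.054]
top 462 [124. 109.  56.] [0.3665 0.2541] ang -155.1 [0.052 0.067]
top 302 [163. 144. 135.] [0.3541 0.3434] ang 59.1 [0.047 0.049]
side 485 [180. 162. 150.] [ 0.4318 -0.0376] ang -146.6 [0.049 0.05 ]
now [0.4501 0.1005 0.2506] psi 22.16 t 2.1 q7 -1.48
(0.366, 0.2537, 0.13, 28) -> [np.float64(-0.0201), np.float64(-0.1736), np.float64(0.1206), np.float64(-0.1019)] dist 0.212
(0.366, 0.2537, 0.009, 28) -> [np.float64(-0.0201), np.float64(-0.1736), np.float64(0.2416), np.float64(-0.1019)] dist 0.298
```

Call:
move_arm:
  series:
    - [-0.01,-0.06,0.03,-0.05]
    - [-0.02,-0.12,0.07,-0.1]
    - [-0.02,-0.174,0.11,-0.1]
    - [-0.02,-0.174,0.13,-0.1]
    - [-0.02,-0.174,0.16,-0.1]
    - [-0.02,-0.174,0.19,-0.1]
    - [-0.02,-0.174,0.215,-0.1]
    - [-0.02,-0.174,0.23,-0.1]
    - [-0.02,-0.174,0.241,-0.1]
    - [-0.02,-0.174,0.241,-0.1]
    - [-0.02,-0.174,0.241,-0.1]

```text
time: 3.2
ee_pos: [0.3672, 0.2534, 0.0099]
eef_rot: [0.971, 0.24, 0.0, 0.0]
ft_force: [0.1, -0.8, 0.1]
width: 0.087
```

Call:
move_arm:
  series:
    - [0,0,0,0]
    - [0,0,0,0]
    - [0,0,0,0]
    - [0,0,0,0]
    - [0,0,0,0]
    - [0,0,0,0]
    - [0,0,0,0]
    - [0,0,0,0]
    - [0,0,-0.01,0]
    - [0,0,-0.03,0]
    - [0,0,-0.06,0]
    - [0,0,-0.1,0]
    - [0,0,-0.14,0]
    - [0,0,-0.18,0]
    - [0,0,-0.22,0]
    - [0,0,-0.24,0]
  claw: -1
  newtons: 15

```text
time: 4.8
ee_pos: [0.3667, 0.2551, 0.2532]
eef_rot: [0.971, 0.241, 0.002, -0.0]
ft_force: [0.2, -0.0, -1.5]
width: 0.0504
```

```bash
python3 - <<'E'
from h import *
x,y=tray(-52,27) if 0 else tray(-.052,.027)
p,d=snap('top','a1.png');p2,d2=snap('side','a1s.png');cv2.imwrite('pics/a1.png',np.hstack([p[100:330,130:430],p2[100:330,100:400]])[:,:,::-1])
print(read_state()['width'])
tgt((x,y,.25,93.55),(x,y,.1885,93.55))
E
```

```text
0.0503132957860327
now [0.3672 0.2551 0.2525] psi 27.82 t 4.9 q7 -1.72
(0.5544, 0.389, 0.25, 93.55) -> [np.float64(0.228), np.float64(-0.0311), np.float64(0.0025), np.float64(-1.1473)] dist 0.23
(0.5544, 0.389, 0.1885, 93.55) -> [np.float64(0.228), np.float64(-0.0311), np.float64(0.064), np.float64(-1.1473)] dist 0.239
```

View pics/a1.png

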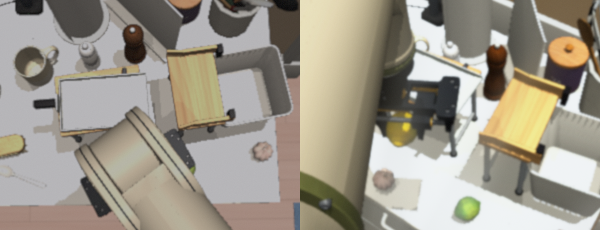

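Call:
move_arm:
  series:
    - [0.02,-0.003,0,-0.1]
    - [0.05,-0.006,0,-0.22]
    - [0.08,-0.01,0,-0.35]
    - [0.11,-0.015,0,-0.48]
    - [0.14,-0.02,0,-0.61]
    - [0.17,-0.025,0,-0.74]
    - [0.2,-0.03,0,-0.87]
    - [0.22,-0.031,0.0,-1.0]
    - [0.228,-0.031,0.0,-1.147]
    - [0.228,-0.031,0.01,-1.147]
    - [0.228,-0.031,0.02,-1.147]
    - [0.228,-0.031,0.035,-1.147]
    - [0.228,-0.031,0.05,-1.147]
    - [0.228,-0.031,0.06,-1.147]
    - [0.228,-0.031,0.064,-1.147]
    - [0.228,-0.031,0.064,-1.147]
    - [0.228,-0.031,0.064,-1.147]

```text
time: 6.6
ee_pos: [0.5537, 0.3871, 0.1867]
eef_rot: [0.686, 0.728, 0.0, 0.001]
ft_force: [-4.2, -4.3, 10.8]
width: 0.0504
```

```bash
python3 - <<'E'
from h import *
x,y=tray(-.052,.027);print(read_state()['width'])
tgt((x,y,.1885,93.55))
E
```

```text
0.050351671258155255
now [0.5537 0.3871 0.1867] psi 93.42 t 6.6 q7 -0.97
(0.5544, 0.389, 0.1885, 93.55) -> [np.float64(0.0018), np.float64(0.0008), np.float64(-0.0018), np.float64(-0.0023)] dist 0.003
```

Call:
move_arm:
  series:
    - [0,0,-0.003,0]
    - [0,0,-0.005,0]
    - [0,0,-0.005,0]

```text
time: 6.9
ee_pos: [0.5538, 0.3876, 0.1905]
eef_rot: [0.685, 0.728, 0.0, 0.0]
ft_force: [-0.4, 0.9, -0.6]
width: 0.0503
```

```bash
python3 - <<'E'
from h import *
s=read_state();print(s['width'],s['ft_force'],s['ee_pos'])
p,d=snap('side');cv2.imwrite('pics/a2.png',cv2.resize(p[120:270,150:320,::-1],None,fx=4,fy=4))
E
```

```text
0.05030020052087118 [-0.36728035  0.85905784 -0.57098406] [0.55379601 0.38762913 0.19054369]
```

View pics/a2.png

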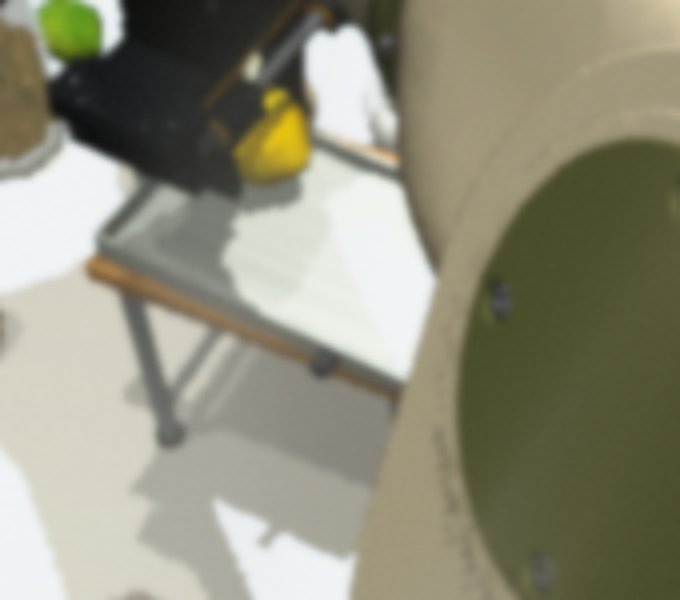

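Call:
move_arm:
  series:
    - [0,0,0,0]
    - [0,0,0,0]
    - [0,0,0,0]
    - [0,0,0,0]
    - [0,0,0,0]
    - [0,0,-0.02,0]
    - [0,0,-0.05,0]
    - [0,0,-0.08,0]
    - [0,0,-0.09,0]
  claw: 0.36

```text
time: 7.85
ee_pos: [0.554, 0.3885, 0.2839]
eef_rot: [0.685, 0.728, 0.002, 0.0]
ft_force: [-0.4, 0.2, 0.6]
width: 0.0594
```

```bash
python3 - <<'E'
from h import *
p,d=snap('side');p2,d2=snap('top');cv2.imwrite('pics/a3.png',cv2.resize(np.hstack([p[120:270,150:320],p2[130:280,150:320]])[:,:,::-1],None,fx=2.3,fy=2.3))
fruits()
tgt((.3525,.342,.1,93.5))
E
```

```text
top 324 [103. 121.  67.] [0.3923 0.155 ] ang 173.5 [0.048 0.051]
top 304 [115. 102.  95.] [0.3541 0.3435] ang 62.2 [0.047 0.049]
side 363 [158. 143. 131.] [0.3515 0.3405] ang 67.6 [0.047 0.052]
now [0.5537 0.3874 0.2794] psi 93.5 t 8.05 q7 -0.93
(0.3525, 0.342, 0.1, 93.5) -> [np.float64(-0.033), np.float64(-0.2035), np.float64(0.1794), np.float64(-0.0)] dist 0.273
```

View pics/a3.png

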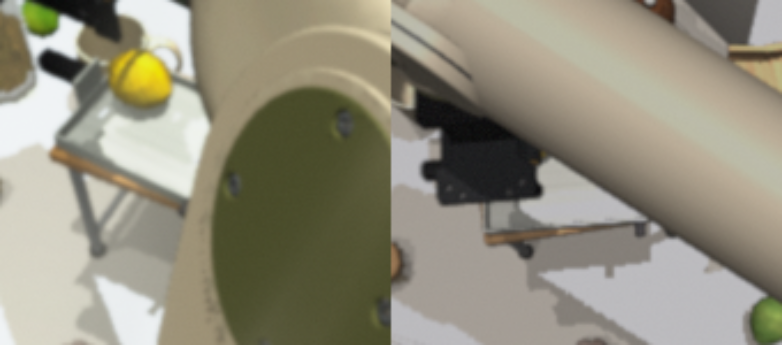

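Call:
move_arm:
  series:
    - [-0.005,-0.03,0,-0.14]
    - [-0.01,-0.06,0,-0.29]
    - [-0.015,-0.1,0,-0.43]
    - [-0.02,-0.14,0.0,-0.58]
    - [-0.03,-0.18,0.0,-0.72]
    - [-0.033,-0.203,0.02,-0.86]
    - [-0.033,-0.203,0.05,-1.0]
    - [-0.033,-0.203,0.09,-1.15]
    - [-0.033,-0.203,0.13,-1.3]
    - [-0.033,-0.203,0.16,-1.44]
    - [-0.033,-0.203,0.18,-1.571]
    - [-0.033,-0.203,0.18,-1.571]
  claw: 1

```text
time: 9.25
ee_pos: [0.3513, 0.3404, 0.0971]
eef_rot: [-0.032, 0.999, -0.001, -0.003]
ft_force: [-0.5, 0.9, 0.7]
width: 0.0869
```

```bash
python3 - <<'E'
from h import *
p,d=snap('side');p2,d2=snap('top');cv2.imwrite('pics/a4.png',cv2.resize(np.hstack([p[120:320,150:320],p2[130:330,150:320]])[:,:,::-1],None,fx=2.3,fy=2.3))
fruits()
tgt((.353,.342,.009,183.5))
E
```

```text
top 279 [151. 133. 124.] [ 0.4346 -0.0359] ang 126.6 [0.046 0.048]
top 238 [106. 123.  69.] [0.4025 0.1513] ang 83.2 [0.037 0.05 ]
side 317 [136. 124. 115.] [0.3487 0.3401] ang 87.7 [0.04  0.052]
now [0.3535 0.3426 0.1015] psi -176.68 t 9.45 q7 0.33
(0.353, 0.342, 0.009, 183.5) -> [np.float64(0.0005), np.float64(-0.0006), np.float64(0.0925), np.float64(-0.0031)] dist 0.092
```

View pics/a4.png

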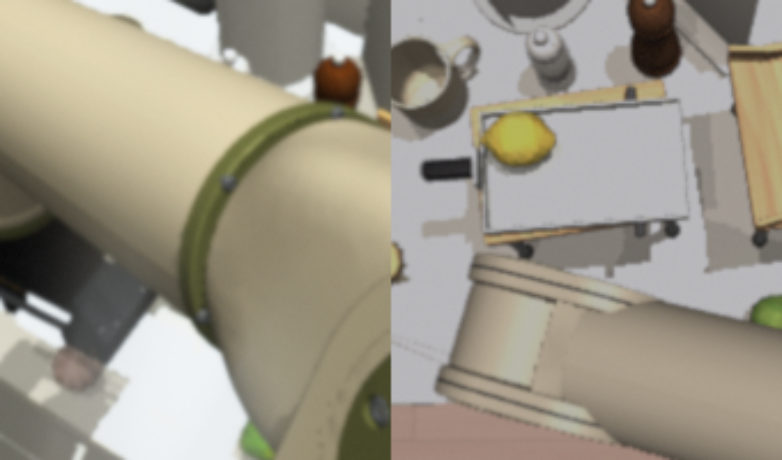

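Call:
move_arm:
  series:
    - [0,0,0.03,0]
    - [0,0,0.06,0]
    - [0,0,0.08,0]
    - [0,0,0.093,0]
    - [0,0,0.093,0]
    - [0,0,0.093,0]

```text
time: 10.05
ee_pos: [0.3536, 0.3428, 0.0086]
eef_rot: [-0.03, 1.0, 0.0, 0.001]
ft_force: [-0.2, 1.3, 0.0]
width: 0.087
```

Call:
move_arm:
  series:
    - [0,0,0,0]
    - [0,0,0,0]
    - [0,0,0,0]
    - [0,0,0,0]
    - [0,0,0,0]
    - [0,0,0,0]
    - [0,0,0,0]
    - [0,0,0,0]
    - [0,0,-0.01,0]
    - [0,0,-0.03,0]
    - [0,0,-0.06,0]
    - [0,0,-0.1,0]
    - [0,0,-0.14,0]
    - [0,0,-0.18,0]
    - [0,0,-0.22,0]
    - [0,0,-0.24,0]
    - [0,0,-0.24,0]
  claw: -1
  newtons: 15

```text
time: 11.75
ee_pos: [0.3535, 0.3436, 0.2506]
eef_rot: [-0.031, 1.0, 0.001, 0.002]
ft_force: [0.1, -0.7, -0.6]
width: 0.0469
```

```bash
python3 - <<'E'
from h import *
x,y=tray(-.06,-.028);print(read_state()['width'])
tgt((x,y,.25,183.5),(x,y,.1905,183.5))
E
```

```text
0.04691980949539833
now [0.3535 0.3436 0.2506] psi -176.47 t 11.75 q7 0.57
(0.499, 0.3936, 0.25, 183.5) -> [np.float64(-0.1483), np.float64(0.0409), np.float64(0.0006), np.float64(0.0006)] dist 0.154
(0.499, 0.3936, 0.1905, 183.5) -> [np.float64(-0.1483), np.float64(0.0409), np.float64(0.0601), np.float64(0.0006)] dist 0.165
```

Call:
move_arm:
  series:
    - [-0.02,0.005,0,0]
    - [-0.05,0.013,0,0]
    - [-0.08,0.022,0,0]
    - [-0.11,0.03,0,0]
    - [-0.135,0.037,0,0]
    - [-0.148,0.041,0,0]
    - [-0.148,0.041,0.02,0]
    - [-0.148,0.041,0.035,0]
    - [-0.148,0.041,0.05,0]
    - [-0.148,0.041,0.057,0]
    - [-0.148,0.041,0.06,0]
    - [-0.148,0.041,0.06,0]
    - [-0.148,0.041,0.06,0]

```text
time: 13.05
ee_pos: [0.4985, 0.3924, 0.1882]
eef_rot: [-0.031, 1.0, 0.0, 0.0]
ft_force: [-0.4, -0.9, -0.6]
width: 0.047
```

Call:
move_arm:
  series:
    - [0,0,0,0]
    - [0,0,0,0]
    - [0,0,0,0]
    - [0,0,0,0]
    - [0,0,0,0]
    - [0,0,-0.02,0]
    - [0,0,-0.05,0]
    - [0,0,-0.08,0]
    - [0,0,-0.09,0]
  claw: 0.31

```text
time: 13.95
ee_pos: [0.4986, 0.3933, 0.2807]
eef_rot: [-0.031, 1.0, 0.001, 0.001]
ft_force: [-0.8, 0.5, 0.3]
width: 0.0572
```

```bash
python3 - <<'E'
from h import *
fruits()
tgt((.393,.153,.28,156),(.393,.153,.13,156),(.393,.153,.009,156))
E
```

```text
now [0.4986 0.3929 0.2788] psi -176.49 t 14.05 q7 0.56
(0.393, 0.153, 0.28, 156) -> [np.float64(0.1201), np.float64(-0.233), np.float64(-0.0012), np.float64(0.4801)] dist 0.262
(0.393, 0.153, 0.13, 156) -> [np.float64(0.1201), np.float64(-0.233), np.float64(0.1488), np.float64(0.4801)] dist 0.301
(0.393, 0.153, 0.009, 156) -> [np.float64(0.1201), np.float64(-0.233), np.float64(0.2698), np.float64(0.4801)] dist 0.376
```

Call:
move_arm:
  series:
    - [0.02,-0.04,0,0.08]
    - [0.04,-0.08,0,0.16]
    - [0.06,-0.12,0,0.24]
    - [0.08,-0.16,0,0.32]
    - [0.1,-0.2,0,0.4]
    - [0.12,-0.233,0.03,0.48]
    - [0.12,-0.233,0.06,0.48]
    - [0.12,-0.233,0.1,0.48]
    - [0.12,-0.233,0.13,0.48]
    - [0.12,-0.233,0.15,0.48]
    - [0.12,-0.233,0.15,0.48]
  claw: 1

```text
time: 15.15
ee_pos: [0.3904, 0.1514, 0.1246]
eef_rot: [0.208, 0.978, 0.0, -0.003]
ft_force: [0.6, -0.7, -0.2]
width: 0.0869
```

```bash
python3 - <<'E'
from h import *
p,d=snap('side');p2,d2=snap('top');cv2.imwrite('pics/a5.png',cv2.resize(np.hstack([p[120:340,150:320],p2[130:350,150:320]])[:,:,::-1],None,fx=2.3,fy=2.3))
fruits()
tgt((.393,.153,.009,156))
E
```

```text
top 273 [159. 141. 131.] [ 0.4349 -0.0363] ang 148.2 [0.046 0.047]
side 483 [196. 179. 166.] [ 0.4318 -0.0375] ang 169.1 [0.05 0.05]
now [0.3934 0.1526 0.1284] psi 156.01 t 15.35 q7 0.65
(0.393, 0.153, 0.009, 156) -> [np.float64(0.0005), np.float64(0.0002), np.float64(0.1194), np.float64(0.0002)] dist 0.119
```

View pics/a5.png

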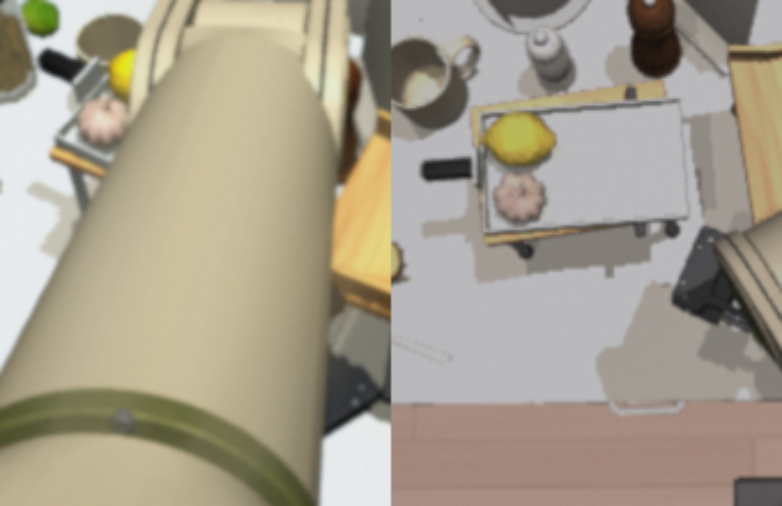

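Call:
move_arm:
  series:
    - [0,0,0.03,0]
    - [0,0,0.06,0]
    - [0,0,0.085,0]
    - [0,0,0.1,0]
    - [0,0,0.112,0]
    - [0,0,0.119,0]
    - [0,0,0.119,0]
    - [0,0,0.119,0]

```text
time: 16.15
ee_pos: [0.3935, 0.1524, 0.0094]
eef_rot: [0.208, 0.978, 0.0, 0.001]
ft_force: [-0.1, -0.1, -0.3]
width: 0.0864
```

Call:
move_arm:
  series:
    - [0,0,0,0]
    - [0,0,0,0]
    - [0,0,0,0]
    - [0,0,0,0]
    - [0,0,0,0]
    - [0,0,0,0]
    - [0,0,0,0]
    - [0,0,0,0]
    - [0,0,-0.01,0]
    - [0,0,-0.03,0]
    - [0,0,-0.06,0]
    - [0,0,-0.1,0]
    - [0,0,-0.14,0]
    - [0,0,-0.18,0]
    - [0,0,-0.22,0]
    - [0,0,-0.24,0]
    - [0,0,-0.24,0]
  claw: -1
  newtons: 15

```text
time: 17.85
ee_pos: [0.3942, 0.1532, 0.2514]
eef_rot: [0.208, 0.978, -0.0, 0.003]
ft_force: [0.1, -0.3, -1.7]
width: 0.0453
```

```bash
python3 - <<'E'
from h import *
x,y=tray(.02,-.028);print(read_state()['width'])
p,d=snap('side');cv2.imwrite('pics/a6.png',cv2.resize(p[120:340,150:420,::-1],None,fx=2.3,fy=2.3))
tgt((x,y,.26,93.5),(x,y,.192,93.5))
E
```

```text
0.045322155946446396
now [0.3933 0.1529 0.2494] psi 156.05 t 17.9 q7 0.96
(0.504, 0.3137, 0.26, 93.5) -> [np.float64(-0.0359), np.float64(0.1919), np.float64(-0.0106), np.float64(1.0916)] dist 0.195
(0.504, 0.3137, 0.192, 93.5) -> [np.float64(-0.0359), np.float64(0.1919), np.float64(0.0574), np.float64(1.0916)] dist 0.203
```

View pics/a6.png

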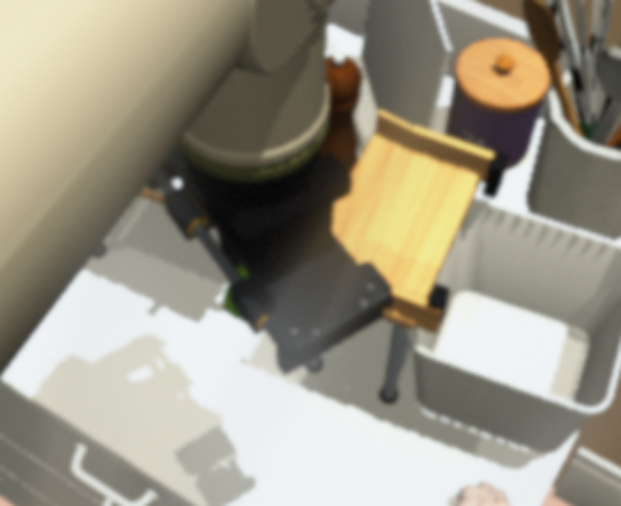

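Call:
move_arm:
  series:
    - [-0.004,0.02,-0.005,0.13]
    - [-0.008,0.04,-0.01,0.27]
    - [-0.012,0.065,-0.012,0.41]
    - [-0.017,0.09,-0.012,0.55]
    - [-0.022,0.12,-0.012,0.69]
    - [-0.028,0.15,-0.012,0.83]
    - [-0.033,0.175,-0.012,0.96]
    - [-0.036,0.192,-0.011,1.09]
    - [-0.036,0.192,0.0,1.09]
    - [-0.036,0.192,0.02,1.09]
    - [-0.036,0.192,0.035,1.09]
    - [-0.036,0.192,0.047,1.09]
    - [-0.036,0.192,0.053,1.09]
    - [-0.036,0.192,0.053,1.09]
    - [-0.036,0.192,0.053,1.09]

```text
time: 19.4
ee_pos: [0.5041, 0.3131, 0.196]
eef_rot: [0.685, 0.729, 0.0, 0.0]
ft_force: [0.3, -0.7, -1.2]
width: 0.0454
```

Call:
move_arm:
  series:
    - [0,0,0.003,0]
    - [0,0,0.005,0]
    - [0,0,0.005,0]

```text
time: 19.7
ee_pos: [0.5038, 0.313, 0.1904]
eef_rot: [0.685, 0.729, -0.0, 0.0]
ft_force: [-0.5, -0.2, -1.1]
width: 0.0453
```

Call:
move_arm:
  series:
    - [0,0,0,0]
    - [0,0,0,0]
    - [0,0,0,0]
    - [0,0,0,0]
    - [0,0,0,0]
    - [0,0,-0.02,0]
    - [0,0,-0.05,0]
    - [0,0,-0.08,0]
    - [0,0,-0.09,0]
  claw: 0.28

```text
time: 20.6
ee_pos: [0.5043, 0.314, 0.2835]
eef_rot: [0.685, 0.729, 0.002, 0.0]
ft_force: [0.6, -0.2, 0.3]
width: 0.0557
```

```bash
python3 - <<'E'
from h import *
fruits()
tgt((.46,.1,.28,160),(.4335,-.037,.25,183.5),(.4335,-.037,.13,183.5))
E
```

```text
now [0.5042 0.3136 0.2817] psi 93.55 t 20.7 q7 -0.83
(0.46, 0.1, 0.28, 160) -> [np.float64(-0.2105), np.float64(-0.0573), np.float64(0.0017), np.float64(-1.1598)] dist 0.218
(0.4335, -0.037, 0.25, 183.5) -> [np.float64(-0.3456), np.float64(-0.0923), np.float64(0.0317), np.float64(-1.5699)] dist 0.359
(0.4335, -0.037, 0.13, 183.5) -> [np.float64(-0.3456), np.float64(-0.0923), np.float64(0.1517), np.float64(-1.5699)] dist 0.389
```

Call:
move_arm:
  series:
    - [-0.02,-0.005,0,-0.12]
    - [-0.05,-0.013,0,-0.25]
    - [-0.08,-0.021,0,-0.38]
    - [-0.11,-0.03,0,-0.51]
    - [-0.14,-0.037,0,-0.64]
    - [-0.17,-0.045,0,-0.77]
    - [-0.2,-0.053,0,-0.9]
    - [-0.23,-0.061,0,-1.03]
    - [-0.26,-0.07,0,-1.15]
    - [-0.29,-0.078,0,-1.27]
    - [-0.32,-0.086,0.02,-1.4]
    - [-0.345,-0.092,0.04,-1.5]
    - [-0.345,-0.092,0.07,-1.57]
    - [-0.345,-0.092,0.11,-1.57]
    - [-0.345,-0.092,0.14,-1.57]
    - [-0.345,-0.092,0.152,-1.57]
    - [-0.345,-0.092,0.152,-1.57]
  claw: 1

```text
time: 22.4
ee_pos: [0.4312, -0.0366, 0.1259]
eef_rot: [-0.031, 1.0, 0.001, -0.002]
ft_force: [-0.5, -0.0, 1.0]
width: 0.0872
```

```bash
python3 - <<'E'
from h import *
p,d=snap('side');p2,d2=snap('top');cv2.imwrite('pics/a7.png',np.hstack([p[120:420,150:500],p2[110:410,150:450]])[:,:,::-1])
fruits()
tgt((.4335,-.037,.009,183.5))
E
```

```text
now [ 0.4338 -0.0371  0.1292] psi -176.51 t 22.6 q7 1.55
(0.4335, -0.037, 0.009, 183.5) -> [np.float64(0.0003), np.float64(0.0001), np.float64(0.1202), np.float64(-0.0002)] dist 0.12
```

View pics/a7.png

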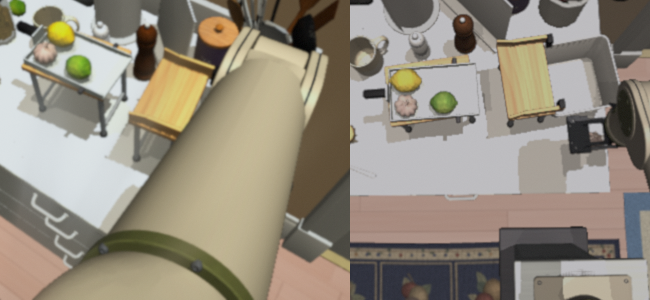

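Call:
move_arm:
  series:
    - [0,0,0.03,0]
    - [0,0,0.06,0]
    - [0,0,0.085,0]
    - [0,0,0.1,0]
    - [0,0,0.112,0]
    - [0,0,0.12,0]
    - [0,0,0.12,0]
    - [0,0,0.12,0]

```text
time: 23.4
ee_pos: [0.4339, -0.037, 0.0092]
eef_rot: [-0.031, 1.0, -0.0, 0.0]
ft_force: [-0.0, 0.1, -0.5]
width: 0.0873
```

Call:
move_arm:
  series:
    - [0,0,0,0]
    - [0,0,0,0]
    - [0,0,0,0]
    - [0,0,0,0]
    - [0,0,0,0]
    - [0,0,0,0]
    - [0,0,0,0]
    - [0,0,0,0]
    - [0,0,-0.01,0]
    - [0,0,-0.03,0]
    - [0,0,-0.06,0]
    - [0,0,-0.1,0]
    - [0,0,-0.14,0]
    - [0,0,-0.18,0]
    - [0,0,-0.22,0]
    - [0,0,-0.25,0]
    - [0,0,-0.25,0]
  claw: -1
  newtons: 15

```text
time: 25.1
ee_pos: [0.4352, -0.0366, 0.2623]
eef_rot: [-0.031, 1.0, -0.002, 0.002]
ft_force: [0.9, -0.0, -0.2]
width: 0.0489
```

```bash
python3 - <<'E'
from h import *
P=np.array([0,0,0]);p,d=snap('top');v,u=np.mgrid[0:420,0:560];P=unproj('top',u,v,d)
hsv=cv2.cvtColor(p,cv2.COLOR_RGB2HSV)
for nm,m in (('lime',(hsv[...,0]>35)&(hsv[...,0]<60)&(hsv[...,1]>120)),('lem',(hsv[...,0]>22)&(hsv[...,0]<30)&(hsv[...,1]>170))):
    m=m&(P[...,2]>.178)&(P[...,1]>.2)&(P[...,1]<.45)&(P[...,0]<.62);pl=onplane('top',u[m],v[m],np.full(m.sum(),.199))[:,:2]
    a=np.radians(TA);c=pl-TO;print(nm,m.sum(),np.c_[c@[np.cos(a),np.sin(a)],c@[-np.sin(a),np.cos(a)]].mean(0).round(4))
cv2.imwrite('pics/a8.png',cv2.resize(p[130:290,150:420,::-1],None,fx=2.5,fy=2.5))
x,y=tray(.026,.028);print(x,y,read_state()['width'])
tgt((.45,.1,.28,183.5),(x,y,.28,183.5),(x,y,.192,183.5))
E
```

```text
lime 330 [ 0.0207 -0.0264]
lem 0 [nan nan]
0.5603 0.3112 0.04862805729160803
now [ 0.4342 -0.0367  0.2601] psi -176.48 t 25.15 q7 1.79
(0.45, 0.1, 0.28, 183.5) -> [np.float64(-0.0241), np.float64(0.1355), np.float64(-0.0199), np.float64(0.0004)] dist 0.139
(0.5603, 0.3112, 0.28, 183.5) -> [np.float64(-0.1472), np.float64(0.3395), np.float64(-0.0199), np.float64(0.0004)] dist 0.371
(0.5603, 0.3112, 0.192, 183.5) -> [np.float64(-0.1472), np.float64(0.3395), np.float64(0.0681), np.float64(0.0004)] dist 0.376<stdin>:6: RuntimeWarning: Mean of empty slice.
  ret = um.true_divide(
```

View pics/a8.png

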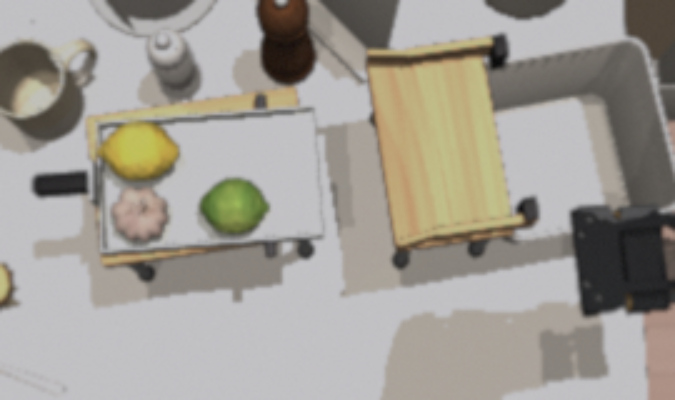

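Call:
move_arm:
  series:
    - [-0.004,0.02,-0.01,0]
    - [-0.01,0.05,-0.02,0]
    - [-0.016,0.09,-0.02,0]
    - [-0.024,0.13,-0.02,0]
    - [-0.045,0.165,-0.02,0]
    - [-0.066,0.2,-0.02,0]
    - [-0.087,0.235,-0.02,0]
    - [-0.108,0.27,-0.02,0]
    - [-0.127,0.305,-0.02,0]
    - [-0.14,0.33,-0.02,0]
    - [-0.147,0.339,-0.02,0]
    - [-0.147,0.339,0.0,0]
    - [-0.147,0.339,0.025,0]
    - [-0.147,0.339,0.045,0]
    - [-0.147,0.339,0.06,0]
    - [-0.147,0.339,0.068,0]
    - [-0.147,0.339,0.07,0]
    - [-0.147,0.339,0.07,0]
    - [-0.147,0.339,0.07,0]

```text
time: 27.05
ee_pos: [0.5596, 0.3107, 0.1895]
eef_rot: [-0.031, 1.0, 0.0, 0.001]
ft_force: [0.5, -0.1, -0.6]
width: 0.0488
```

Call:
move_arm:
  series:
    - [0,0,0,0]
    - [0,0,0,0]
    - [0,0,0,0]
    - [0,0,0,0]
    - [0,0,0,0]
    - [0,0,-0.02,0]
    - [0,0,-0.05,0]
    - [0,0,-0.08,0]
    - [0,0,-0.1,0]
    - [0.14,0,-0.1,0]
    - [0.14,0,-0.1,0]
    - [0.14,-0.05,-0.1,0]
    - [0.14,-0.1,-0.1,0]
    - [0.14,-0.15,-0.1,0]
    - [0.14,-0.2,-0.1,0]
    - [0.14,-0.2,-0.1,0]
  claw: 0.33

```text
time: 28.65
ee_pos: [0.4316, 0.1273, 0.2893]
eef_rot: [-0.032, 0.999, 0.0, -0.0]
ft_force: [-0.0, -0.2, -0.2]
width: 0.0579
```

```bash
python3 - <<'E'
from h import *
p,d=snap('top');np.save('topp.npy',p);v,u=np.mgrid[0:420,0:560];P=unproj('top',u,v,d);np.save('topP.npy',P)
p2,_=snap('side')
cv2.imwrite('pics/b1.png',np.hstack([cv2.resize(p[130:290,150:420,::-1],None,fx=1.6,fy=1.6),cv2.resize(p2[110:270,120:330,::-1],None,fx=1.6,fy=1.6)]))
g=cv2.cvtColor(p,cv2.COLOR_RGB2GRAY)
h=(g<85)&(u>150)&(u<190)&(v>190)&(v<216)&(P[...,2]>.19)
pl=onplane('top',u[h],v[h],np.full(h.sum(),.211))[:,:2].astype(np.float32)*1000;print('handle',cv2.minAreaRect(pl),h.sum(),pl.mean(0))
print(tray(-.122,0))
def fit(px,z,nm):
    px=np.array(px,float);q=onplane('top',px[:,0],px[:,1],np.full(len(px),z))[:,:2]*1000
    vx,vy,x0,y0=cv2.fitLine(q.astype(np.float32),cv2.DIST_HUBER,0,.01,.01).ravel();print(nm,len(px),np.degrees(np.arctan2(vy,vx)),x0,y0)
Rr=[]
for r_ in range(178,222):
    c=np.where((P[r_,262:295,2]>.16))[0]
    if len(c):Rr.append((262+c.max()+.5,r_))
fit(Rr,.175,'tray front')
# B guides lateral
e=np.array([.1323,-.9912]);n=np.array([.9912,.1323])
XY=P[...,:2];s=XY@e;nn=XY@n
m=(s>-.10)&(s<-.02)&(P[...,2]>.188)&(P[...,2]<.202)
for k in (nn[m]<.57,nn[m]>.57):
    a=nn[m][k];print('guide',len(a),a.min(),a.max(),np.median(a))
m=(s>-.10)&(s<-.02)&(abs(P[...,2]-.17)<.006);print('board',nn[m].min(),nn[m].max())
# stops
m=(s>-.02)&(s<.02)&(P[...,2]>.19)&(P[...,2]<.21)&(g<85)
for k in (nn[m]<.57,nn[m]>.57):
    a=nn[m][k];b=s[m][k];print('stop',len(a),a.min(),a.max(),b.min(),b.max())
E
```

```text
handle ((522.4956665039062, 453.09259033203125), (55.0520133972168, 23.43837547302246), 79.2149887084961) 176 [522.6265  456.86673]
[0.5231, 0.4572]
tray front 44 28.400547 532.1867 227.97118Traceback (most recent call last):
  File "<stdin>", line 22, in <module>
    return umr_minimum(a, axis, None, out, keepdims, initial, where)
ValueError: zero-size array to reduction operation minimum which has no identity
```

View pics/b1.png

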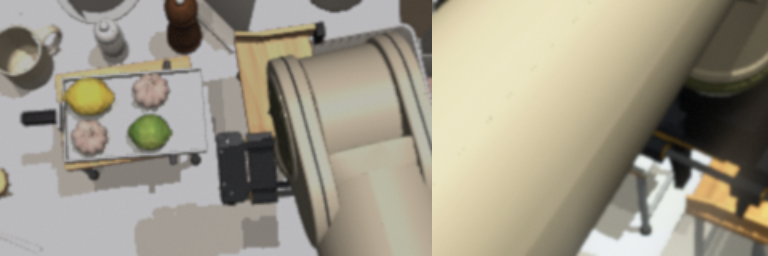

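```bash
python3 - <<'E'
from h import *
tgt((.5231,.4572,.27,93.55),(.5231,.4572,.185,93.55))
E
```

```text
now [0.4325 0.12   0.2896] psi -177.0 t 28.75 q7 1.42
(0.5231, 0.4572, 0.27, 93.55) -> [np.float64(-0.1082), np.float64(0.332), np.float64(0.0196), np.float64(1.5612)] dist 0.35
(0.5231, 0.4572, 0.185, 93.55) -> [np.float64(-0.1082), np.float64(0.332), np.float64(0.1046), np.float64(1.5612)] dist 0.365
```

Call:
move_arm:
  series:
    - [-0.01,0.03,0,0.14]
    - [-0.02,0.06,0,0.28]
    - [-0.03,0.09,0,0.42]
    - [-0.04,0.12,0,0.56]
    - [-0.05,0.15,0,0.7]
    - [-0.06,0.19,0,0.84]
    - [-0.07,0.23,0,0.98]
    - [-0.08,0.27,0,1.12]
    - [-0.09,0.3,0,1.26]
    - [-0.1,0.32,0.0,1.4]
    - [-0.108,0.332,0.01,1.56]
    - [-0.108,0.332,0.02,1.56]
    - [-0.108,0.332,0.02,1.56]
  claw: 0.3

```text
time: 30.05
ee_pos: [0.5182, 0.4662, 0.2667]
eef_rot: [0.683, 0.73, -0.002, -0.0]
ft_force: [-0.1, -0.8, 0.1]
width: 0.0561
```

```bash
python3 - <<'E'
from h import *
p,d=snap('top');v,u=np.mgrid[0:420,0:560];P=unproj('top',u,v,d)
cv2.imwrite('pics/b2.png',cv2.resize(p[130:290,150:420,::-1],None,fx=2.5,fy=2.5))
g=cv2.cvtColor(p,cv2.COLOR_RGB2GRAY)
e=np.array([.1323,-.9912]);n=np.array([.9912,.1323])
XY=P[...,:2];s=XY@e;nn=XY@n
m=(s>-.10)&(s<-.02)&(P[...,2]>.188)&(P[...,2]<.202)&(u>280)&(u<370)
for k in (nn[m]<.57,nn[m]>.57):
    a=nn[m][k]; print('guide',len(a),a.min() if len(a) else 0,a.max() if len(a) else 0)
m=(s>-.10)&(s<-.02)&(abs(P[...,2]-.17)<.006)&(u>280)&(u<370);print('board',nn[m].min() if m.any() else 0,nn[m].max() if m.any() else 0)
m=(s>-.02)&(s<.02)&(P[...,2]>.19)&(P[...,2]<.21)&(g<85)&(u>280)&(u<380)
for k in (nn[m]<.57,nn[m]>.57):
    a=nn[m][k];b=s[m][k]; print('stop',len(a),(a.min(),a.max(),b.min(),b.max()) if len(a) else 0)
L=[]
for r_ in range(160,216):
    c=np.where(abs(P[r_,290:365,2]-.17)<.012)[0]
    if len(c): L.append((290+c.min()-.5,r_))
q=np.array(L);q=onplane('top',q[:,0],q[:,1],np.full(len(q),.17))[:,:2];print('B rear s',(q@e).mean(),'ang',np.degrees(np.arctan2(*np.polyfit(q[:,0],q[:,1],1)[:1],1)))
tgt((.5231,.4572,.27,93.55),(.5231,.4572,.185,93.55))
E
```

```text
guide 120 0.49020830644938723 0.4988899389795225
guide 323 0.6492056599494167 0.9241280842550165
board 0.4864682609433966 0.9236065499084574
stop 51 (np.float64(0.49055713780701793), np.float64(0.5101213214697685), np.float64(-0.0033376187010821573), np.float64(0.0077879698576698575))
stop 180 (np.float64(0.6373673597892695), np.float64(0.9130159548117165), np.float64(-0.01989173929935506), np.float64(0.019997449461203735))
B rear s -0.11290265798446293 ang 7.713327514869338
now [0.5184 0.4661 0.2678] psi 93.38 t 30.1 q7 -0.99
(0.5231, 0.4572, 0.27, 93.55) -> [np.float64(-0.0091), np.float64(0.0042), np.float64(-0.0022), np.float64(-0.0029)] dist 0.01
(0.5231, 0.4572, 0.185, 93.55) -> [np.float64(-0.0091), np.float64(0.0042), np.float64(0.0828), np.float64(-0.0029)] dist 0.083
```

View pics/b2.png

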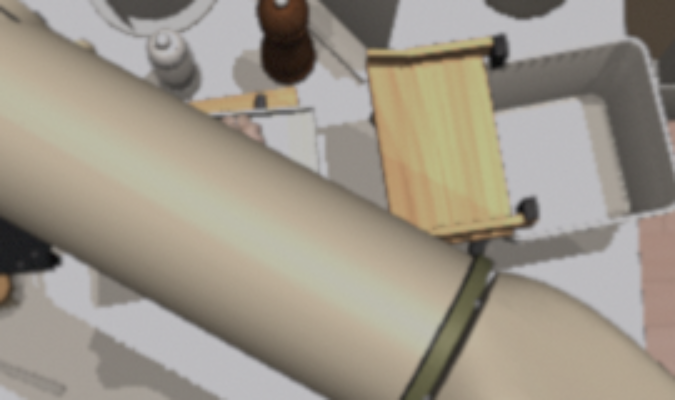

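Call:
move_arm:
  series:
    - [-0.009,0.004,0,0]
    - [-0.009,0.004,0.02,0]
    - [-0.009,0.004,0.04,0]
    - [-0.009,0.004,0.06,0]
    - [-0.009,0.004,0.075,0]
    - [-0.009,0.004,0.083,0]
    - [-0.009,0.004,0.083,0]
    - [-0.009,0.004,0.083,0]
    - [-0.009,0.004,0.083,0]

```text
time: 31.0
ee_pos: [0.5239, 0.4568, 0.1875]
eef_rot: [0.681, 0.732, 0.0, -0.0]
ft_force: [-0.5, 0.3, 0.6]
width: 0.0566
```

```bash
python3 - <<'E'
from h import *
p,d=snap('side');cv2.imwrite('pics/b3.png',cv2.resize(p[90:270,100:330,::-1],None,fx=3,fy=3))
tgt((.5231,.4572,.185,93.55))
E
```

```text
now [0.5239 0.4568 0.1874] psi 94.16 t 31.05 q7 -0.99
(0.5231, 0.4572, 0.185, 93.55) -> [np.float64(0.0005), np.float64(-0.0008), np.float64(0.0024), np.float64(0.0106)] dist 0.003
```

View pics/b3.png

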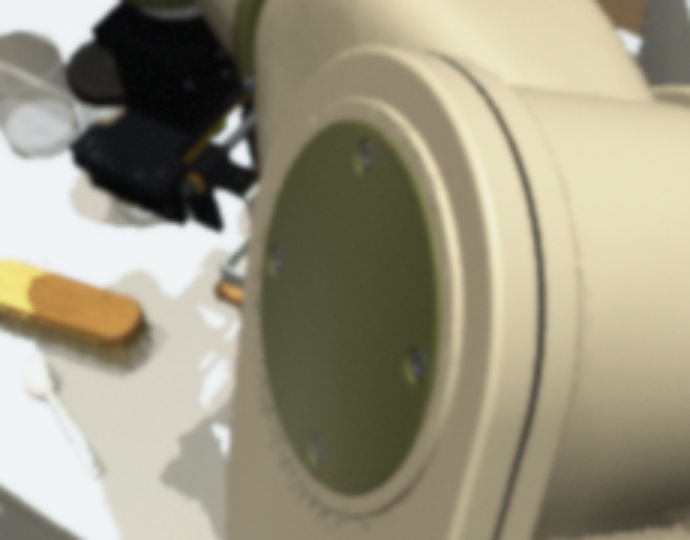

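Correct slightly and close on the handle.

Call:
move_arm:
  series:
    - [0,-0.001,0.002,0.01]
    - [0,-0.001,0.002,0.01]
    - [0,-0.001,0.002,0.01]

```text
time: 31.35
ee_pos: [0.5226, 0.4564, 0.1844]
eef_rot: [0.685, 0.729, -0.0, -0.0]
ft_force: [-0.1, 0.4, 0.3]
width: 0.0566
```

Call:
move_arm:
  series:
    - [0,0,0,0]
    - [0,0,0,0]
    - [0,0,0,0]
    - [0,0,0,0]
    - [0,0,0,0]
    - [0,0,0,0]
    - [0,0,0,0]
    - [0,0,0,0]
  claw: -1
  newtons: 20

```text
time: 32.15
ee_pos: [0.5227, 0.4564, 0.1844]
eef_rot: [0.685, 0.729, -0.0, -0.0]
ft_force: [0.9, -0.2, -0.2]
width: 0.0181
```

```bash
cat >> h.py <<'E'
E_=np.array([np.cos(np.radians(-82.4)),np.sin(np.radians(-82.4))]);N_=np.array([-E_[1],E_[0]])
def W(s,n): return (s*E_+n*N_).tolist()
def sn():
    p,psi=pose();print('s',(p[:2]@E_).round(4),'n',(p[:2]@N_).round(4))
E
python3 - <<'E'
from h import *
s=read_state();print(s['width'],s['ft_force']);sn()
p,d=snap('top');cv2.imwrite('pics/b4.png',cv2.resize(p[130:290,150:420,::-1],None,fx=2.5,fy=2.5))
z=pose()[0][2]
tgt((*W(-.384,.5745),z,97.6))
E
```

```text
0.01811034562691801 [ 0.91398902 -0.18920021 -0.20561884]
s -0.3832 n 0.5785
now [0.5228 0.4563 0.1844] psi 93.57 t 32.2 q7 -1.0
(0.5186668740157757, 0.4566080636593089, np.float64(0.18436729215890071), 97.6) -> [np.float64(0.0006), np.float64(-0.0041), np.float64(-0.0), np.float64(-0.0704)] dist 0.004
```

Call:
move_arm:
  series:
    - [0,-0.0005,0,-0.006]
    - [0,-0.001,0,-0.014]
    - [0,-0.0015,0,-0.024]
    - [0,-0.002,0,-0.034]
    - [0,-0.0025,0,-0.044]
    - [0,-0.003,0,-0.054]
    - [0,-0.0035,0,-0.062]
    - [0,-0.004,0,-0.068]
    - [0,-0.004,0,-0.07]
    - [0,-0.004,0,-0.07]
    - [0,-0.004,0,-0.07]

```text
time: 33.3
ee_pos: [0.5186, 0.4561, 0.1844]
eef_rot: [0.659, 0.752, -0.001, -0.0]
ft_force: [-1.3, -0.0, -0.4]
width: 0.0176
```

```bash
python3 - <<'E'
from h import *
s=read_state();print(s['width'],s['ft_force'],s['torque']);sn()
p,d=snap('top');cv2.imwrite('pics/b4.png',cv2.resize(p[130:290,150:420,::-1],None,fx=2.5,fy=2.5))
z=.1844
tgt((*W(-.31,.5745),z,97.6),(*W(-.1797,.5745),z,97.6))
E
```

```text
0.01763163436875254 [-1.32200273 -0.02414064 -0.41277095] [-0.09121362  0.38859081 -0.31080283]
s -0.3835 n 0.5743
now [0.5186 0.4561 0.1844] psi 97.58 t 33.35 q7 -0.94
(0.5284538468948028, 0.3832581136806948, 0.1844, 97.6) -> [np.float64(-0.0735), np.float64(0.0002), np.float64(-0.0), np.float64(-0.0003)] dist 0.074
(0.5456868545453059, 0.2541027287859189, 0.1844, 97.6) -> [np.float64(-0.2038), np.float64(0.0002), np.float64(-0.0), np.float64(-0.0003)] dist 0.204
```

View pics/b4.png

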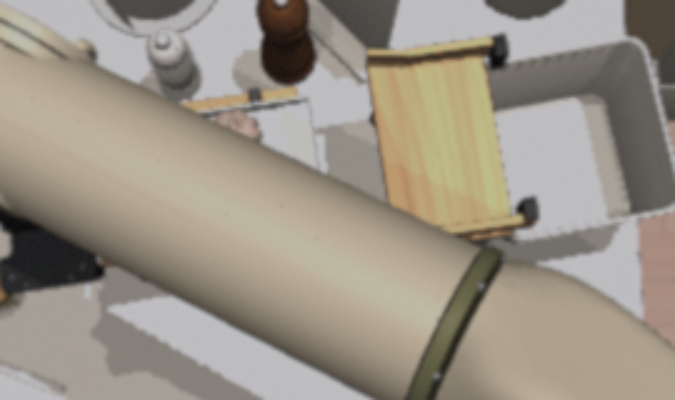

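Call:
move_arm:
  series:
    - [-0.001,0,0,0]
    - [-0.003,0,0,0]
    - [-0.006,0,0,0]
    - [-0.01,0,0,0]
    - [-0.014,0,0,0]
    - [-0.018,0,0,0]
    - [-0.022,0,0,0]
    - [-0.026,0,0,0]
    - [-0.03,0,0,0]
    - [-0.034,0,0,0]
    - [-0.037,0,0,0]
    - [-0.039,0,0,0]
    - [-0.04,0,0,0]
    - [-0.04,0,0,0]

```text
time: 34.75
ee_pos: [0.5241, 0.4161, 0.1844]
eef_rot: [0.659, 0.752, -0.001, 0.0]
ft_force: [-0.3, 0.4, 0.5]
width: 0.0177
```

```bash
python3 - <<'E'
from h import *
s=read_state();print(s['width'],s['ft_force'],s['torque']);sn()
p,d=snap('top');p2,d2=snap('side');cv2.imwrite('pics/b5.png',np.hstack([cv2.resize(p[130:290,200:420,::-1],None,fx=2,fy=2),cv2.resize(p2[130:290,200:380,::-1],None,fx=2,fy=2)]))
z=.1844
tgt((*W(-.1797,.5745),z,97.6))
E
```

```text
0.017721308096966402 [-0.2941817   0.40277046  0.47910701] [ 0.0057755  -0.08840635  0.0144237 ]
s -0.3431 n 0.5745
now [0.5241 0.4161 0.1844] psi 97.57 t 34.85 q7 -0.9
(0.5456868545453059, 0.2541027287859189, 0.1844, 97.6) -> [np.float64(-0.1634), np.float64(0.0001), np.float64(-0.0), np.float64(-0.0006)] dist 0.163
```

View pics/b5.png

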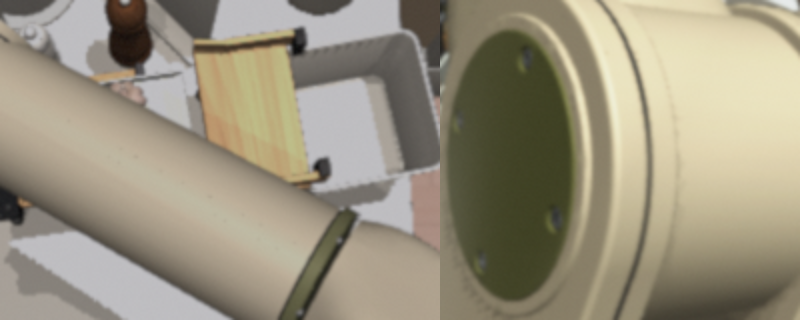

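```bash
cat > far.py <<'E'
from h import *
p,d=snap('top');v,u=np.mgrid[0:420,0:560];P=unproj('top',u,v,d)
s=P[...,:2]@E_;n=P[...,:2]@N_
pts=[]
import sys
hs=float(sys.argv[1]) # handle s
m=(P[...,2]>.181)&(P[...,2]<.195)&(n>.61)&(n<.65)&(s>hs+.08)&(s<hs+.215)
hsv=cv2.cvtColor(p,cv2.COLOR_RGB2HSV);m&=(hsv[...,1]<60)
print('far rim px',m.sum())
if m.sum()>8:
    k=np.polyfit(s[m],n[m],1);print('yaw off deg',np.degrees(np.arctan(k[0])),'n at mid',np.polyval(k,hs+.15))
m=(P[...,2]>.168)&(P[...,2]<.185)&(n>.56)&(n<.625)&(s>hs+.12)&(s<hs+.24)&(hsv[...,1]<40)
ok=[]
for r_ in range(150,235):
    c=np.where(m[r_])[0]
    if len(c)>3: 
        q=onplane('top',np.array([c.max()+.5]),np.array([float(r_)]),np.array([.175]))[0,:2];ok.append((q@N_,q@E_))
ok=np.array(ok);print('front',len(ok),np.median(ok[:,1]) if len(ok) else 0, 'expect',hs+.217, 'zmed', np.median(P[...,2][m]))
E
python3 far.py -0.3431
```

```text
far rim px 110
yaw off deg -4.374500111463029 n at mid 0.6343896243503674
front 24 -0.12714961621458476 expect -0.12610000000000002 zmed 0.17666959073633862
```

```bash
python3 - <<'E'
from h import *
p,d=snap('top')
q=p[150:230,235:345,::-1].copy();q=cv2.resize(q,None,fx=7,fy=7,interpolation=cv2.INTER_CUBIC)
# predicted rim outlines
def dr(pts,z,col):
    uv=proj('top',[[*W(a,b),z] for a,b in pts]);uv=((uv-[235,150]+.5)*7).astype(int)
    cv2.polylines(q,[uv.reshape(-1,1,2)],False,col,1)
hs=-.3431;o=hs+.122
dr([(o-.095,.5745+.058),(o+.072,.5745+.058)],.1865,(0,0,255))
dr([(o+.095,.5745+.055),(o+.095,.5745-.055)],.175,(255,0,0))
dr([(o+.05,.5745+.058),(o+.05,.5745+.072)],.181,(0,160,0))
cv2.imwrite('pics/b6.png',q)
E
```

```text
(no output)
```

View pics/b6.png

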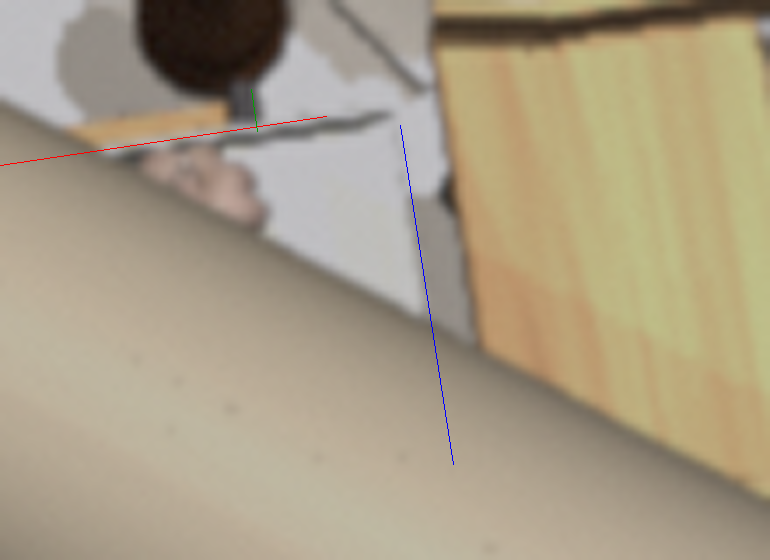

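Call:
move_arm:
  series:
    - [-0.002,-0.0003,0,0]
    - [-0.005,-0.0006,0,0]
    - [-0.009,-0.001,0,0]
    - [-0.013,-0.001,0,0]
    - [-0.018,-0.001,0,0]
    - [-0.023,-0.001,0,0]
    - [-0.028,-0.001,0,0]
    - [-0.033,-0.001,0,0]
    - [-0.038,-0.001,0,0]
    - [-0.043,-0.001,0,0]
    - [-0.047,-0.001,0,0]
    - [-0.05,-0.001,0,0]
    - [-0.052,-0.001,0,0]
    - [-0.052,-0.001,0,0]

```text
time: 36.35
ee_pos: [0.53, 0.3641, 0.1844]
eef_rot: [0.659, 0.752, -0.001, 0.0]
ft_force: [-1.1, 0.8, -0.8]
width: 0.0178
```

```bash
cat > chk.py <<'E'
from h import *
import sys
s=read_state();print(s['width'],s['ft_force'].round(2),s['torque'].round(2));sn()
pp,psi=pose();hs=pp[:2]@E_;nn=pp[:2]@N_
p,d=snap('top')
x0=int(sys.argv[1]);q=p[150:230,x0:x0+110,::-1].copy();q=cv2.resize(q,None,fx=5,fy=5,interpolation=cv2.INTER_CUBIC)
def dr(pts,z,col):
    uv=proj('top',[[*W(a,b),z] for a,b in pts]);uv=((uv-[x0,150]+.5)*5).astype(int)
    cv2.polylines(q,[uv.reshape(-1,1,2)],False,col,1)
o=hs+.122
dr([(o-.095,nn+.058),(o+.072,nn+.058)],.1865,(0,0,255))
dr([(o+.095,nn+.055),(o+.095,nn-.055)],.175,(255,0,0))
dr([(o+.05,nn+.058),(o+.05,nn+.072)],.181,(0,160,0))
cv2.imwrite('pics/'+sys.argv[2],q)
tgt((*W(-.1797,.5745),.1844,97.6))
E
python3 chk.py 260 b7.png
```

```text
0.017762787439017203 [-1.07  0.78 -0.77] [-0.22 -0.03 -0.  ]
s -0.2908 n 0.5735
now [0.53   0.3641 0.1844] psi 97.55 t 36.4 q7 -0.83
(0.5456868545453059, 0.2541027287859189, 0.1844, 97.6) -> [np.float64(-0.1111), np.float64(0.0011), np.float64(-0.0), np.float64(-0.0008)] dist 0.111
```

View pics/b7.png

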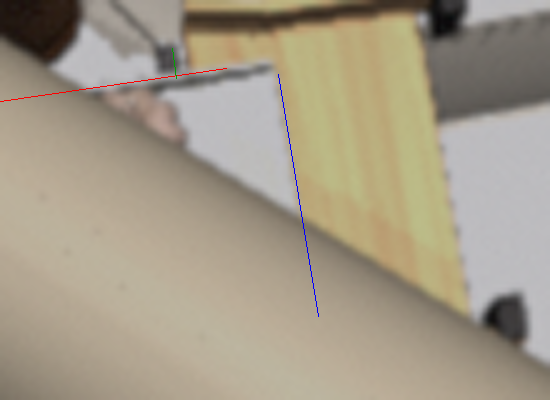

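Call:
move_arm:
  series:
    - [-0.001,0.0005,0,0]
    - [-0.003,0.001,0,0]
    - [-0.006,0.0015,0,0]
    - [-0.01,0.0015,0,0]
    - [-0.015,0.0015,0,0]
    - [-0.02,0.0015,0,0]
    - [-0.025,0.0015,0,0]
    - [-0.03,0.0015,0,0]
    - [-0.035,0.0015,0,0]
    - [-0.04,0.0015,0,0]
    - [-0.045,0.0015,0,0]
    - [-0.05,0.0015,0,0]
    - [-0.055,0.0015,0,0]
    - [-0.06,0.0015,0,0]
    - [-0.065,0.0015,0,0]
    - [-0.069,0.0015,0,0]
    - [-0.072,0.0015,0,0]
    - [-0.074,0.0015,0,0]
    - [-0.074,0.0015,0,0]

```text
time: 38.3
ee_pos: [0.5412, 0.2911, 0.1844]
eef_rot: [0.659, 0.752, -0.001, 0.0]
ft_force: [0.1, -1.1, -1.9]
width: 0.0178
```

```bash
python3 chk.py 290 b8.png
```

```text
0.017762760785648896 [ 0.06 -1.1  -1.93] [-0.12 -0.13  0.01]
s -0.2169 n 0.575
now [0.5413 0.2911 0.1843] psi 97.56 t 38.35 q7 -0.71
(0.5456868545453059, 0.2541027287859189, 0.1844, 97.6) -> [np.float64(-0.0372), np.float64(-0.0005), np.float64(-0.0001), np.float64(-0.0008)] dist 0.037
```

View pics/b8.png

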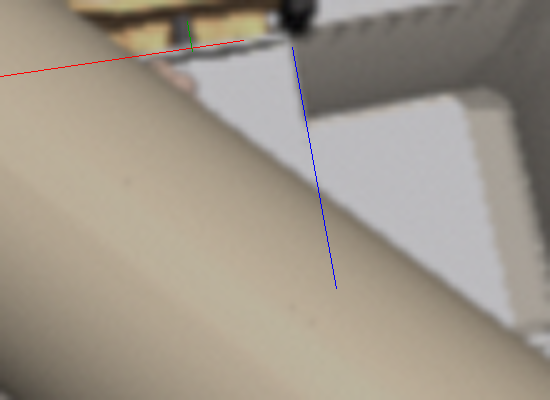

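Call:
move_arm:
  series:
    - [-0.001,0,0,0]
    - [-0.003,0,0,0]
    - [-0.006,0,0,0]
    - [-0.009,0,0,0]
    - [-0.013,0,0,0]
    - [-0.017,0,0,0]
    - [-0.021,0,0,0]
    - [-0.025,0,0,0]
    - [-0.028,0,0,0]
    - [-0.03,0,0,0]
    - [-0.032,0,0,0]
    - [-0.033,0,0,0]
    - [-0.034,0,0,0]
    - [-0.034,0,0,0]

```text
time: 39.75
ee_pos: [0.5456, 0.2578, 0.1845]
eef_rot: [0.659, 0.752, -0.001, -0.0]
ft_force: [-0.3, 0.1, -3.0]
width: 0.0177
```

Call:
move_arm:
  series:
    - [-0.001,0,0,0]
    - [-0.002,0,0,0]
    - [-0.003,0,0,0]
    - [-0.003,0,0,0]

```text
time: 40.15
ee_pos: [0.5461, 0.2547, 0.1844]
eef_rot: [0.659, 0.752, -0.001, -0.0]
ft_force: [-0.3, 0.9, -2.4]
width: 0.0176
```

```bash
python3 chk.py 290 b9.png
```

```text
0.017624838202247695 [-0.33  0.87 -2.38] [ 0.21 -0.1  -0.03]
s -0.1802 n 0.5749
now [0.546  0.2547 0.1844] psi 97.57 t 40.2 q7 -0.64
(0.5456868545453059, 0.2541027287859189, 0.1844, 97.6) -> [np.float64(-0.0005), np.float64(-0.0004), np.float64(0.0), np.float64(-0.0005)] dist 0.001
```

View pics/b9.png

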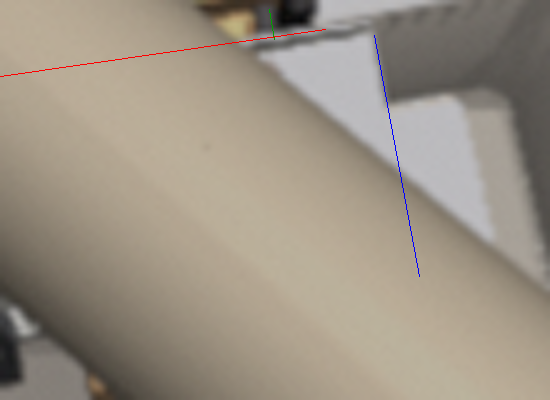

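Call:
move_arm:
  series:
    - [-0.001,0,0,0]
    - [-0.001,0,0,0]
    - [-0.001,0,0,0]

```text
time: 40.5
ee_pos: [0.5461, 0.2538, 0.1844]
eef_rot: [0.659, 0.752, -0.001, -0.0]
ft_force: [-1.2, 0.8, -2.2]
width: 0.0176
```

Call:
move_arm:
  series:
    - [-0.001,0,0,0]
    - [-0.001,0,0,0]
    - [-0.001,0,0,0]

```text
time: 40.8
ee_pos: [0.5462, 0.2529, 0.1844]
eef_rot: [0.659, 0.752, -0.001, -0.0]
ft_force: [0.5, 2.0, -1.8]
width: 0.0178
```

Call:
move_arm:
  series:
    - [-0.001,0,0,0]
    - [-0.001,0,0,0]
    - [-0.001,0,0,0]

```text
time: 41.1
ee_pos: [0.5464, 0.2518, 0.1844]
eef_rot: [0.659, 0.752, -0.001, -0.0]
ft_force: [-0.4, 1.1, -2.0]
width: 0.018
```

Call:
move_arm:
  series:
    - [-0.001,0,0,0]
    - [-0.001,0,0,0]
    - [-0.001,0,0,0]

```text
time: 41.4
ee_pos: [0.5466, 0.2512, 0.1845]
eef_rot: [0.659, 0.752, -0.0, -0.0]
ft_force: [1.1, 2.7, -1.7]
width: 0.0181
```

Call:
move_arm:
  series:
    - [-0.001,0,0,0]
    - [-0.001,0,0,0]
    - [-0.001,0,0,0]

```text
time: 41.7
ee_pos: [0.5466, 0.2511, 0.1848]
eef_rot: [0.658, 0.753, 0.0, -0.0]
ft_force: [0.8, 5.8, -1.9]
width: 0.0177
```

Call:
move_arm:
  series:
    - [-0.001,0,0,0]
    - [-0.001,0,0,0]
    - [-0.001,0,0,0]

```text
time: 42.0
ee_pos: [0.5466, 0.251, 0.1851]
eef_rot: [0.658, 0.753, 0.001, -0.001]
ft_force: [1.5, 7.8, -1.1]
width: 0.0176
```

```bash
python3 chk.py 290 b10.png; python3 - <<'E'
from h import *
p,d=snap('side');p2,d2=snap('top');cv2.imwrite('pics/b11.png',np.hstack([cv2.resize(p[100:300,230:420,::-1],None,fx=2,fy=2),cv2.resize(p2[130:230,320:420,::-1],None,fx=4,fy=4)]))
E
```

```text
0.01757257015300373 [ 1.46  7.75 -1.05] [ 1.77 -0.18 -0.1 ]
s -0.1765 n 0.575
now [0.5466 0.251  0.1851] psi 97.67 t 42.05 q7 -0.63
(0.5456868545453059, 0.2541027287859189, 0.1844, 97.6) -> [np.float64(0.0032), np.float64(-0.0005), np.float64(0.0007), np.float64(0.0013)] dist 0.003
```

View pics/b11.png

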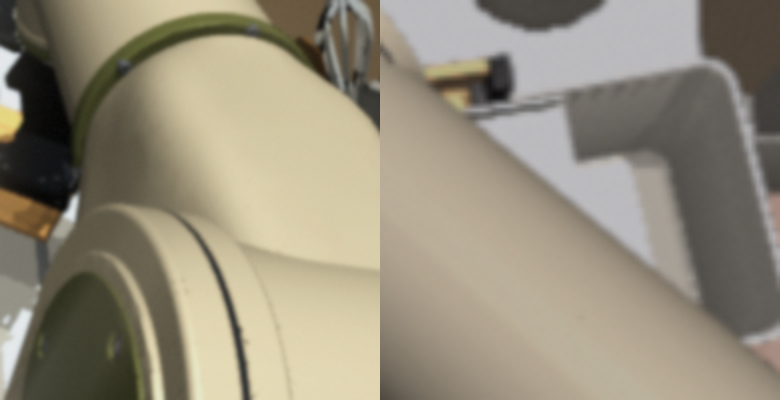

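Call:
move_arm:
  series:
    - [0,0,-0.004,0]
    - [-0.001,0,-0.01,0]
    - [-0.0025,0,-0.017,0]
    - [-0.0045,0,-0.024,0]
    - [-0.0066,0,-0.03,0]
    - [-0.009,0,-0.037,0]
    - [-0.012,0,-0.044,0]
    - [-0.015,0,-0.051,0]
    - [-0.018,0,-0.058,0]
    - [-0.018,0,-0.058,0]

```text
time: 43.15
ee_pos: [0.5493, 0.2316, 0.2435]
eef_rot: [0.659, 0.752, 0.0, -0.0]
ft_force: [-0.7, 5.2, -1.4]
width: 0.0179
```

```bash
python3 - <<'E'
from h import *
s=read_state();print(s['width'],s['ft_force'].round(2),s['torque'].round(2));sn()
p,d=snap('side');p2,d2=snap('top');cv2.imwrite('pics/c1.png',np.hstack([cv2.resize(p[100:300,230:420,::-1],None,fx=2,fy=2),cv2.resize(p2[130:230,300:400,::-1],None,fx=4,fy=4)]))
E
```

```text
0.0179087280663364 [-0.69  5.2  -1.36] [1.22 0.05 0.01]
s -0.157 n 0.5751
```

View pics/c1.png

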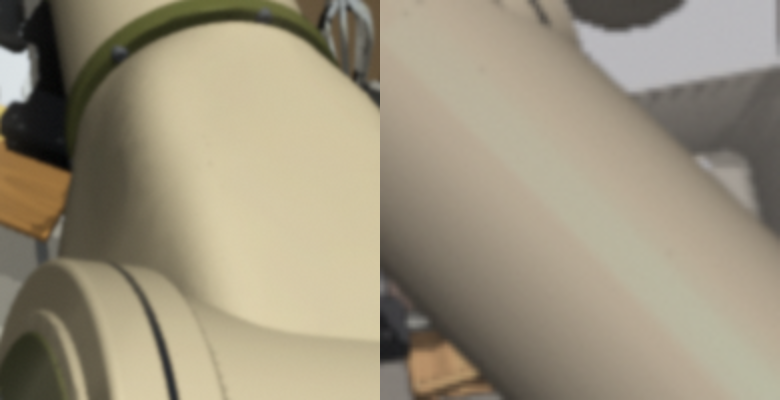

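Call:
move_arm:
  series:
    - [-0.002,0,-0.004,0]
    - [-0.005,0,-0.01,0]
    - [-0.0085,0,-0.016,0]
    - [-0.012,0,-0.021,0]
    - [-0.0163,0,-0.0265,0]
    - [-0.021,0,-0.033,0]
    - [-0.026,0,-0.039,0]
    - [-0.031,0,-0.045,0]
    - [-0.0368,0,-0.0505,0]
    - [-0.0368,0,-0.0505,0]
    - [-0.0368,0,-0.0505,0]
    - [-0.0425,0,-0.056,0]
    - [-0.0484,0,-0.0614,0]
    - [-0.0545,0,-0.0665,0]
    - [-0.0608,0,-0.0716,0]
    - [-0.0608,0,-0.0716,0]
    - [-0.0608,0,-0.0716,0]
    - [-0.0608,0,-0.0716,0]
    - [-0.0608,0,-0.0716,0]
    - [-0.0608,0,-0.0716,0]

```text
time: 45.25
ee_pos: [0.557, 0.17, 0.3131]
eef_rot: [0.659, 0.752, -0.002, -0.0]
ft_force: [0.5, -5.2, -25.1]
width: 0.0178
```

```bash
python3 - <<'E'
from h import *
s=read_state();print(s['width'],s['ft_force'].round(2),s['torque'].round(2));sn()
p,d=snap('side','c2s.png');p2,d2=snap('top');cv2.imwrite('pics/c2.png',np.hstack([cv2.resize(p[100:320,230:450,::-1],None,fx=1.8,fy=1.8),cv2.resize(p2[100:320,230:450,::-1],None,fx=1.8,fy=1.8)]))
E
```

```text
0.017847538572501993 [  0.47  -5.18 -25.14] [-1.15 -0.54  0.06]
s -0.0948 n 0.5746
```

View pics/c2.png

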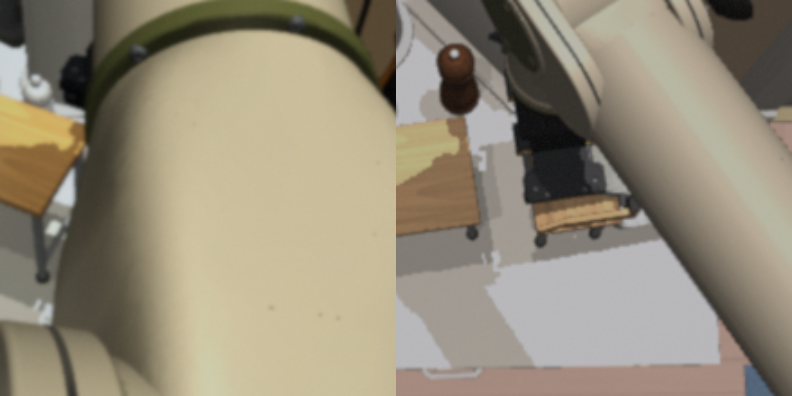

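Call:
move_arm:
  series:
    - [0,0,0.001,0]
    - [0,0,0.002,0]
    - [0,0,0.003,0]
    - [0,0,0.003,0]

```text
time: 45.75
ee_pos: [0.5571, 0.172, 0.3121]
eef_rot: [0.658, 0.753, 0.0, -0.0]
ft_force: [-4.0, -0.8, -10.5]
width: 0.0178
```

Call:
move_arm:
  series:
    - [0,0,0.001,0]
    - [0,0,0.002,0]
    - [0,0,0.003,0]
    - [0,0,0.003,0]

```text
time: 46.15
ee_pos: [0.557, 0.174, 0.3107]
eef_rot: [0.658, 0.753, 0.002, -0.0]
ft_force: [-5.4, 5.2, 1.4]
width: 0.0179
```

Call:
move_arm:
  series:
    - [0,0,0,0]
    - [0,0,0,0]
    - [0,0,0,0]
    - [0,0,0,0]
    - [0.006,0,0.005,0]
    - [0.014,0,0.013,0]
    - [0.0225,0,0.021,0]
    - [0.033,0,0.032,0]
    - [0.043,0,0.043,0]
    - [0.051,0,0.055,0]
    - [0.059,0,0.068,0]
    - [0.065,0,0.082,0]
    - [0.07,0,0.095,0]
    - [0.073,0,0.103,0]
    - [0.0745,0,0.11,0]
    - [0.0745,0,0.11,0]
    - [0.0745,0,0.11,0]

```text
time: 47.85
ee_pos: [0.5476, 0.2441, 0.198]
eef_rot: [0.659, 0.752, -0.001, -0.0]
ft_force: [0.8, 0.7, -1.3]
width: 0.0178
```

```bash
python3 - <<'E'
from h import *
s=read_state();print(s['width'],s['ft_force'].round(2),s['torque'].round(2));sn()
p,d=snap('side','c2s.png');p2,d2=snap('top');cv2.imwrite('pics/c3.png',np.hstack([cv2.resize(p[100:320,230:450,::-1],None,fx=1.8,fy=1.8),cv2.resize(p2[100:320,230:450,::-1],None,fx=1.8,fy=1.8)]))
tgt((*W(-.1770,.575),.1844,97.6))
E
```

```text
0.017837630193764324 [ 0.82  0.72 -1.29] [ 0.29 -0.18  0.06]
s -0.1695 n 0.575
now [0.5476 0.2441 0.1982] psi 97.53 t 47.95 q7 -0.62
(0.5465395545691257, 0.25149257502236827, 0.1844, 97.6) -> [np.float64(0.0075), np.float64(-0.0001), np.float64(0.0138), np.float64(-0.0013)] dist 0.016
```

View pics/c3.png

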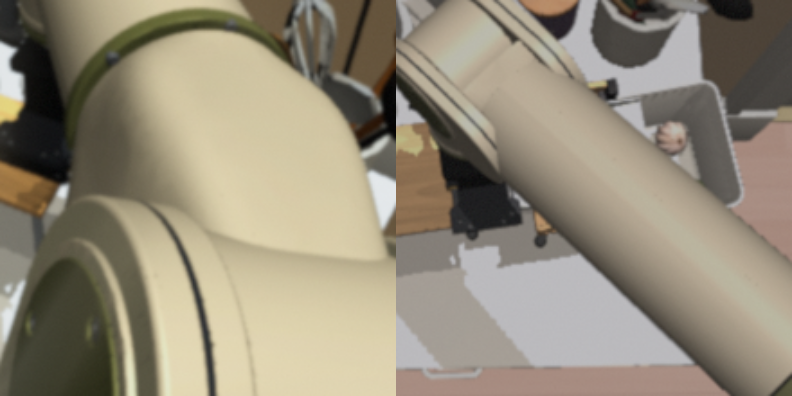

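Call:
move_arm:
  series:
    - [0.001,0,0.003,0]
    - [0.0015,0,0.006,0]
    - [0.002,0,0.009,0]
    - [0.0027,0,0.012,0]
    - [0.003,0,0.0135,0]
    - [0.003,0,0.0135,0]
    - [0.003,0,0.0135,0]

```text
time: 48.65
ee_pos: [0.547, 0.248, 0.1849]
eef_rot: [0.659, 0.752, -0.0, -0.0]
ft_force: [-0.3, 0.5, 3.3]
width: 0.0177
```

```bash
python3 - <<'E'
from h import *
s=read_state();print(s['width'],s['ft_force'].round(2),s['torque'].round(2));sn()
p2,d2=snap('top');v,u=np.mgrid[0:420,0:560];P=unproj('top',u,v,d2);s=P[...,:2]@E_;n=P[...,:2]@N_
m=(s>-.06)&(s<.036)&(n>.52)&(n<.63)&(P[...,2]>.12)&(P[...,2]<.2)
print(m.sum())
for a,b in((-.06,-.03),(-.03,-.01),(-.01,.01),(.01,.02),(.02,.034)):
    k=m&(s>a)&(s<b);print(a,k.sum(),np.median(P[...,2][k]) if k.any() else 0)
cv2.imwrite('pics/c4.png',cv2.resize(p2[130:250,330:450,::-1],None,fx=4,fy=4))
E
```

```text
0.017673866192168035 [-0.35  0.54  3.3 ] [-0.02 -0.14  0.03]
s -0.1735 n 0.575
269
-0.06 0 0
-0.03 1 0.18232217136736065
-0.01 45 0.17883108866912367
0.01 65 0.18085645879422943
0.02 135 0.18326409046627043
```

View pics/c4.png

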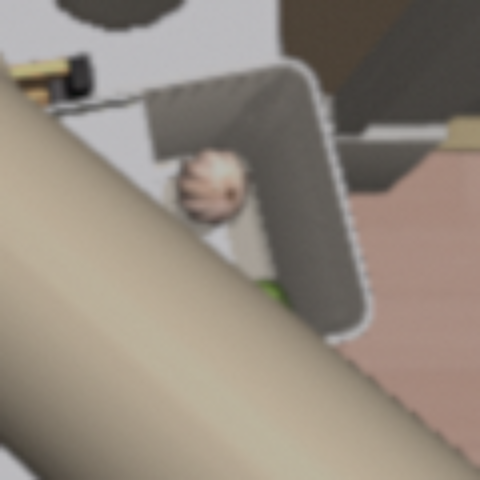

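Call:
move_arm:
  series:
    - [0,0,-0.001,0]
    - [0,0,-0.002,0]
    - [0,0,-0.003,0]
    - [0,0,-0.003,0]

```text
time: 49.1
ee_pos: [0.5468, 0.2474, 0.1873]
eef_rot: [0.659, 0.752, -0.001, -0.0]
ft_force: [-0.2, -0.5, -1.7]
width: 0.0181
```

Call:
move_arm:
  series:
    - [0,0,0,0]
    - [0,0,0,0]
    - [0,0,0,0]
    - [0,0,0,0]
    - [0,0,0,0]
  claw: -0.2

```text
time: 49.6
ee_pos: [0.5469, 0.2478, 0.1876]
eef_rot: [0.659, 0.752, -0.0, -0.0]
ft_force: [0.3, -0.5, 0.0]
width: 0.0346
```

```bash
cat > fr.py <<'E'
from h import *
st=read_state();print(st['width'],st['ft_force'].round(2),st['torque'].round(2));sn()
p2,d2=snap('top');v,u=np.mgrid[0:420,0:560];P=unproj('top',u,v,d2);s=P[...,:2]@E_;n=P[...,:2]@N_
m=(s>-.06)&(s<.06)&(n>.54)&(n<.63)&(P[...,2]>.12)&(P[...,2]<.2)
for a in np.arange(-.02,.045,.008):
    k=m&(s>a)&(s<a+.008);print(round(a,3),k.sum(),np.median(P[...,2][k]).round(4) if k.any() else 0)
E
python3 fr.py
```

```text
0.034631325826873505 [ 0.34 -0.49  0.03] [-0.06 -0.08  0.04]
s -0.1732 n 0.5749
-0.02 0 0
-0.012 1 0.1768
-0.004 14 0.1747
0.004 27 0.1758
0.012 44 0.1757
0.02 62 0.1772
0.028 83 0.1787
0.036 16 0.1786
0.044 0 0
```

```bash
python3 - <<'E'
from h import *
tgt((.5469,.2478,.29,97.6),(.43,.42,.29,97.6))
E
```

```text
now [0.547  0.2477 0.1876] psi 97.58 t 49.65 q7 -0.63
(0.5469, 0.2478, 0.29, 97.6) -> [np.float64(0.0001), np.float64(-0.0), np.float64(-0.1024), np.float64(-0.0004)] dist 0.102
(0.43, 0.42, 0.29, 97.6) -> [np.float64(0.1862), np.float64(-0.0932), np.float64(-0.1024), np.float64(-0.0004)] dist 0.232
```

Call:
move_arm:
  series:
    - [0,0,-0.02,0]
    - [0,0,-0.05,0]
    - [0,0,-0.08,0]
    - [0,0,-0.1,0]
    - [0.04,-0.03,-0.1,0]
    - [0.08,-0.06,-0.1,0]
    - [0.12,-0.08,-0.1,0]
    - [0.16,-0.1,-0.1,0]
    - [0.185,-0.093,-0.1,0]
    - [0.185,-0.093,-0.1,0]

```text
time: 50.65
ee_pos: [0.4284, 0.4222, 0.2875]
eef_rot: [0.657, 0.754, -0.0, -0.001]
ft_force: [-0.4, -0.8, -1.2]
width: 0.0345
```

```bash
python3 - <<'E'
from h import *
p,d=snap('side');p2,d2=snap('top');np.save('topp.npy',p2);v,u=np.mgrid[0:420,0:560];P=unproj('top',u,v,d2);np.save('topP.npy',P)
cv2.imwrite('pics/c5.png',np.hstack([cv2.resize(p[100:320,230:450,::-1],None,fx=1.8,fy=1.8),cv2.resize(p2[100:320,230:450,::-1],None,fx=1.8,fy=1.8)]))
tgt()
E
```

```text
now [0.4302 0.4191 0.2873] psi 97.64 t 50.75 q7 -0.95
```

View pics/c5.png

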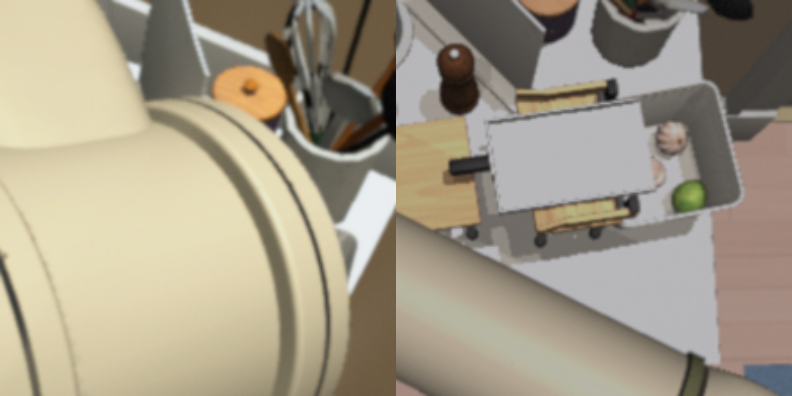

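```bash
python3 - <<'E'
from h import *
p=np.load('topp.npy');P=np.load('topP.npy');g=cv2.cvtColor(p,cv2.COLOR_RGB2GRAY)
v,u=np.mgrid[0:420,0:560]
h=(g<85)&(u>248)&(u<285)&(v>175)&(v<203)&(P[...,2]>.195)
pl=onplane('top',u[h],v[h],np.full(h.sum(),.212))[:,:2].astype(np.float32);print('handle',cv2.minAreaRect(pl*1000),h.sum(),'sn',(pl@E_).mean(),(pl@N_).mean(),(pl@E_).min(),(pl@E_).max(),'z',np.median(P[h][:,2]))
s=P[...,:2]@E_;n=P[...,:2]@N_
for lo,hi,nm in((.62,.645,'far'),(.505,.53,'near')):
    m=(P[...,2]>.181)&(P[...,2]<.193)&(n>lo)&(n<hi)&(s>-.14)&(s<.01);k=np.polyfit(s[m],n[m],1);print(nm,m.sum(),np.degrees(np.arctan(k[0])),np.polyval(k,-.0577))
m=(P[...,2]>.16)&(P[...,2]<.19)&(n>.53)&(n<.62)&(s<.06)&(s>-.05);R=[]
for r_ in range(150,215):
    c=np.where(m[r_])[0]
    if len(c)>5: q=onplane('top',np.array([c.max()+.5]),np.array([float(r_)]),np.array([.175]))[0,:2];R.append(q@E_)
print('front s',np.median(R))
c=(s>-.14)&(s<.01)&(n>.53)&(n<.62)
for a in(-.13,-.1,-.06,-.02,.0): k=c&(abs(s-a)<.01);print(a,np.median(P[...,2][k]))
tgt((*W(-.1797,.5745),.26,97.6),(*W(-.1797,.5745),.185,97.6))
E
```

```text
handle ((544.2119750976562, 255.41763305664062), (19.56446647644043, 47.079750061035156), 8.756787300109863) 196 sn -0.1808084047857752 0.5730870872768155 -0.20471513367392782 -0.1576594205319979 z 0.21433204453115656
far 171 2.024894743441367 0.6325129155595105
near 152 -1.879579147285927 0.5170392903213562
front s 0.03825043851309798
-0.13 0.17439352706437272
-0.1 0.17457543450081203
-0.06 0.17462278903409767
-0.02 0.17447239635282147
0.0 0.1745560544523621
now [0.4302 0.4191 0.2873] psi 97.64 t 50.75 q7 -0.95
(0.5456868545453059, 0.2541027287859189, 0.26, 97.6) -> [np.float64(-0.1788), np.float64(0.0925), np.float64(0.0273), np.float64(0.0006)] dist 0.203
(0.5456868545453059, 0.2541027287859189, 0.185, 97.6) -> [np.float64(-0.1788), np.float64(0.0925), np.float64(0.1023), np.float64(0.0006)] dist 0.226
```

Call:
move_arm:
  series:
    - [-0.03,0.015,0,0]
    - [-0.07,0.036,0,0]
    - [-0.11,0.057,0,0]
    - [-0.15,0.078,0,0]
    - [-0.179,0.092,0,0]
    - [-0.179,0.092,0.02,0]
    - [-0.179,0.092,0.05,0]
    - [-0.179,0.092,0.075,0]
    - [-0.179,0.092,0.092,0]
    - [-0.179,0.092,0.102,0]
    - [-0.179,0.092,0.102,0]
    - [-0.179,0.092,0.102,0]
  claw: 0.2

```text
time: 51.95
ee_pos: [0.5456, 0.2532, 0.1864]
eef_rot: [0.659, 0.752, -0.0, 0.0]
ft_force: [-0.3, 0.0, 1.1]
width: 0.0523
```

```bash
python3 - <<'E'
from h import *
print(read_state()['ft_force']);tgt((*W(-.180,.574),.185,97.6))
E
```

```text
[-0.31989292  0.03550422  1.07176223]
now [0.5456 0.2532 0.1864] psi 97.53 t 51.95 q7 -0.64
(0.5451515698581028, 0.2543339652528658, 0.185, 97.6) -> [np.float64(0.0012), np.float64(-0.0003), np.float64(0.0014), np.float64(-0.0011)] dist 0.002
```

Call:
move_arm:
  series:
    - [0.001,0,0.0015,0]
    - [0.001,0,0.0015,0]
    - [0.001,0,0.0015,0]

```text
time: 52.25
ee_pos: [0.5452, 0.2547, 0.1845]
eef_rot: [0.659, 0.752, -0.0, -0.0]
ft_force: [0.4, -0.3, -0.5]
width: 0.0522
```

Call:
move_arm:
  series:
    - [0,0,0,0]
    - [0,0,0,0]
    - [0,0,0,0]
    - [0,0,0,0]
    - [0,0,0,0]
    - [0,0,0,0]
    - [0,0,0,0]
    - [0,0,0,0]
  claw: -1
  newtons: 20

```text
time: 53.05
ee_pos: [0.5451, 0.2545, 0.1841]
eef_rot: [0.659, 0.752, -0.0, -0.0]
ft_force: [0.8, 0.7, 0.5]
width: 0.0177
```

```bash
python3 fr.py; python3 -c "
from h import *
tgt((*W(-.390,.5755),.1848,97.6))"
```

```text
0.017653776950377523 [0.85 0.65 0.51] [ 0.03 -0.19  0.13]
s -0.1802 n 0.5739
-0.02 3 0.1741
-0.012 19 0.1757
-0.004 32 0.1748
0.004 46 0.1745
0.012 62 0.1754
0.02 83 0.1767
0.028 97 0.1786
0.036 19 0.179
0.044 0 0
now [0.545  0.2545 0.184 ] psi 97.58 t 53.1 q7 -0.65
(0.5188645512144845, 0.4626876132910753, 0.1848, 97.6) -> [np.float64(0.2098), np.float64(0.0015), np.float64(-0.0008), np.float64(-0.0003)] dist 0.21
```

Call:
move_arm:
  series:
    - [0.001,0,0,0]
    - [0.003,0,0,0]
    - [0.006,0,0,0]
    - [0.01,0,0,0]
    - [0.014,0,0,0]
    - [0.018,0,0,0]
    - [0.022,0,0,0]
    - [0.026,0,0,0]
    - [0.03,0,0,0]
    - [0.034,0,0,0]
    - [0.038,0,0,0]
    - [0.042,0,0,0]
    - [0.045,0,0,0]
    - [0.045,0,0,0]

```text
time: 54.5
ee_pos: [0.5388, 0.3001, 0.1841]
eef_rot: [0.658, 0.753, -0.0, -0.001]
ft_force: [-0.3, 1.5, -1.2]
width: 0.0178
```

```bash
python3 - <<'E'
from h import *
st=read_state();print(st['width'],st['ft_force'].round(2),st['torque'].round(2));sn()
hs=pose()[0][:2]@E_
p2,d2=snap('top');v,u=np.mgrid[0:420,0:560];P=unproj('top',u,v,d2);s=P[...,:2]@E_;n=P[...,:2]@N_
m=(n>.54)&(n<.625)&(P[...,2]>.16)&(P[...,2]<.2)
for a in np.arange(.12,.225,.01):
    k=m&(abs(s-hs-a)<.005);print(round(a,3),k.sum(),np.median(P[...,2][k]).round(4) if k.any() else 0)
E
```

```text
0.01781055452850146 [-0.27  1.51 -1.17] [ 0.29 -0.14  0.03]
s -0.2262 n 0.5737
0.12 0 0
0.13 0 0
0.14 0 0
0.15 0 0
0.16 7 0.1749
0.17 24 0.1751
0.18 46 0.1753
0.19 65 0.1751
0.2 92 0.1763
0.21 113 0.1784
0.22 31 0.1792
```

Call:
move_arm:
  series:
    - [0.002,0,0,0]
    - [0.005,0,0,0]
    - [0.01,0,0,0]
    - [0.015,0,0,0]
    - [0.02,0,0,0]
    - [0.025,0,0,0]
    - [0.03,0,0,0]
    - [0.035,0,0,0]
    - [0.04,0,0,0]
    - [0.045,0.0005,0,0]
    - [0.05,0.001,0,0]
    - [0.055,0.0015,0,0]
    - [0.06,0.0015,0,0]
    - [0.065,0.0015,0,0]
    - [0.07,0.0015,0,0]
    - [0.075,0.0015,0,0]
    - [0.079,0.0015,0,0]
    - [0.082,0.0015,0,0]
    - [0.083,0.0015,0,0]
    - [0.083,0.0015,0,0]

```text
time: 56.55
ee_pos: [0.5295, 0.382, 0.1841]
eef_rot: [0.659, 0.752, -0.0, -0.0]
ft_force: [0.7, -0.1, 1.7]
width: 0.0176
```

Call:
move_arm:
  series:
    - [0.002,0,0,0]
    - [0.005,0,0,0]
    - [0.01,0,0,0]
    - [0.015,0,0,0]
    - [0.02,0,0,0]
    - [0.025,0,0,0]
    - [0.03,0,0,0]
    - [0.035,0,0,0]
    - [0.04,0,0,0]
    - [0.045,0,0,0]
    - [0.05,0,0,0]
    - [0.055,0,0,0]
    - [0.06,0,0,0]
    - [0.065,0,0,0]
    - [0.07,0,0,0]
    - [0.075,0,0,0]
    - [0.078,0,0,0]
    - [0.08,0,0,0]
    - [0.081,0,0,0]
    - [0.081,0,0,0]

```text
time: 58.55
ee_pos: [0.5187, 0.4624, 0.184]
eef_rot: [0.659, 0.752, -0.0, -0.0]
ft_force: [0.2, -2.6, 4.8]
width: 0.0178
```

```bash
python3 - <<'E'
from h import *
st=read_state();print(st['width'],st['ft_force'].round(2),st['torque'].round(2));sn()
hs=pose()[0][:2]@E_
p2,d2=snap('top');v,u=np.mgrid[0:420,0:560];P=unproj('top',u,v,d2);s=P[...,:2]@E_;n=P[...,:2]@N_
m=(n>.54)&(n<.625)&(P[...,2]>.16)&(P[...,2]<.2)
for a in np.arange(.12,.225,.01):
    k=m&(abs(s-hs-a)<.005);print(round(a,3),k.sum(),np.median(P[...,2][k]).round(4) if k.any() else 0)
cv2.imwrite('pics/d1.png',cv2.resize(p2[110:290,150:430,::-1],None,fx=2.5,fy=2.5))
E
```

```text
0.01781533295937784 [ 0.25 -2.65  4.76] [-0.67 -0.2   0.03]
s -0.3897 n 0.5753
0.12 0 0
0.13 1 0.1739
0.14 9 0.1743
0.15 25 0.1757
0.16 35 0.1758
0.17 52 0.1757
0.18 64 0.1751
0.19 78 0.175
0.2 94 0.1765
0.21 109 0.1786
0.22 35 0.1796
```

View pics/d1.png

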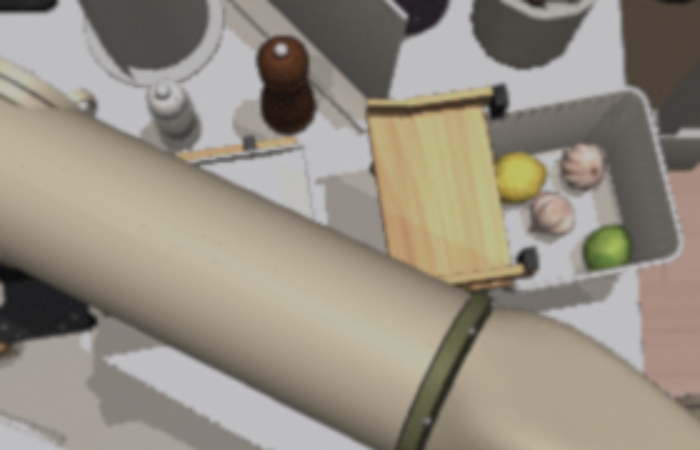

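Call:
move_arm:
  series:
    - [0,0,0,0]
    - [0,0,0,0]
    - [0,0,0,0]
    - [0,0,0,0]
    - [0,0,0,0]
    - [0,0,-0.02,0]
    - [0,0,-0.05,0]
    - [0,0,-0.08,0]
    - [0,0,-0.11,0]
    - [0.03,-0.05,-0.11,0]
    - [0.03,-0.1,-0.11,0]
    - [0.03,-0.13,-0.11,0]
    - [0.03,-0.13,-0.11,0]
  claw: 0.1

```text
time: 59.9
ee_pos: [0.3801, 0.4759, 0.2953]
eef_rot: [0.656, 0.755, -0.0, -0.0]
ft_force: [1.1, -0.4, 0.5]
width: 0.0474
```

```bash
python3 - <<'E'
from h import *
p,d=snap('top');v,u=np.mgrid[0:420,0:560];P=unproj('top',u,v,d);s=P[...,:2]@E_;n=P[...,:2]@N_
cv2.imwrite('pics/d2.png',cv2.resize(p[110:290,150:430,::-1],None,fx=2.5,fy=2.5))
c=(n>.54)&(n<.61)
for a in(-.35,-.32,-.28,-.24,-.2): k=c&(abs(s-a)<.01);print(a,np.median(P[...,2][k]))
m=(P[...,2]>.165)&(P[...,2]<.19)&c&(s>-.22)&(s<-.14);R=[]
for r_ in range(150,235):
    k=np.where(m[r_])[0]
    if len(k)>5: q=onplane('top',np.array([k.max()+.5]),np.array([float(r_)]),np.array([.175]))[0,:2];R.append(q@E_)
print('front s',np.median(R),'A front -.1774')
for lo,hi,nm in((.62,.645,'far'),(.505,.53,'near')):
    m=(P[...,2]>.181)&(P[...,2]<.193)&(n>lo)&(n<hi)&(s>-.35)&(s<-.2);print(nm,m.sum(),n[m].mean() if m.any() else 0)
tgt()
E
```

```text
-0.35 0.17507660960250032
-0.32 0.17515596730904578
-0.28 0.17489097332115575
-0.24 0.17495708183915754
-0.2 0.1749546897627563
front s -0.17188392538775904 A front -.1774
far 166 0.6330446793292646
near 157 0.5179708823858219
now [0.3837 0.4751 0.295 ] psi 97.8 t 59.95 q7 -1.07
```

View pics/d2.png

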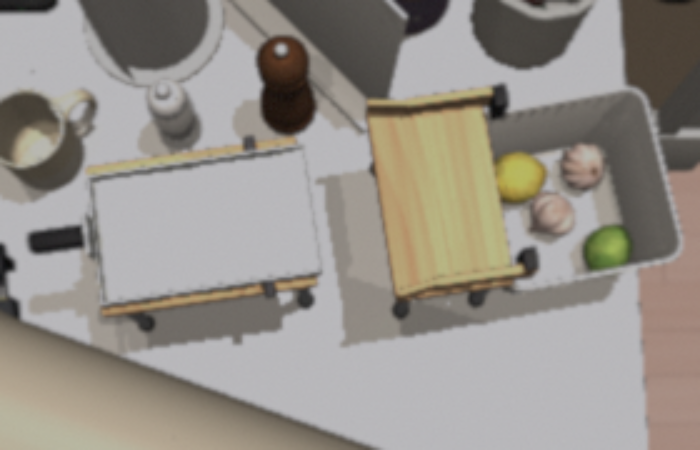

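```bash
python3 -c "
from h import *
print(r.close_job())"
```

```text
the job is handed in; nothing more can be done
None
```

I loaded the lemon, the lime and both garlic bulbs (the four items along the front) into the tray and slid it across the gap until the lugs met the stops. I tipped it to about 50°, laid it flat and slid it back, then handed the job in at about 60 s.

**Last checks (top picture):**
- All four items lie in the tub and the tray is empty.
- The tray is flat on the left riser, with floor readings from 0.1749 to 0.1752 m. It sits centred across the board to within about 3 mm.
- The pepper mill and the salt shaker are standing in their places.
- The gripper was clear of everything.

**What did not go perfectly:**
- **Front overhang:** the tray's front edge measures about 5 mm past the riser's front edge. At the start it measured about 10 mm past, so it lies some 5 mm further back than it began.
- **Force at full tip:** the tip path was a few millimetres too high, and the wrist force briefly reached about 25 N. I eased off, but the handle slipped slightly in the grip.
- **Nose-up on lowering:** because of that slip the tray's front stood about 4 mm high when I first laid it down on the right riser. I raised the handle and let go, and it settled flat before I pulled it back.

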